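# Show the slotted strainer screen to the inspection camera

## Task

The sink strainer box is due for its check: lift the loose white cover off its two pins and lay it flat, handle up, on the middle of the wooden board. Then pull the screen with the upright slots and the single middle tab up out of the box, leaving the grid screen where it is, and hold it up still in front of the inspection camera: centred on the lens axis 100 mm from the lens, tab at the top, its face square to the lens (so leaning back by the camera's 20 degree downward look). Finish while still holding the screen there; do not bump the camera or disturb the board or the other things on the cabinet.

Things in the scene. Friction and masses are not known exactly. Their poses are not given: they have to be found in the camera images.
- housing: fixed grey box, open on top, 150 x 140 x 80 mm (x, y, z), left or right on the cabinet; origin at its underside's centre. Walls 8 mm (x ends), 15 mm (y sides); floor 5 mm. Pins 8 mm thick, 14 mm high on top at y = +-61.5 mm. Two screens stand on the floor at x = +-32 mm (which is where varies), faces along x, ends in grooves 11 mm wide, 40 mm high. Pipe stub 22 mm out of the -x wall
- cover: loose white cover plate 146 x 136 x 4 mm (x, y, z), 0.18 to 0.31 kg; origin at its underside's centre, z to the handle side. It starts flat on the box rim (underside at 80 mm), x along the box's x, its two 12 mm holes at y = +-61.5 mm over the pins; lift it straight up more than 14 mm to clear them
- cover_handle (a point): centre of the cover's handle bar, 32 mm above the cover's underside: a round bar 10 mm thick along the cover's x, straight for 56 mm, with 23 mm of free height between plate and bar; grip it from above, fingers closing along the cover's y
- slot_screen: the screen to show: flat steel strainer screen, 8 mm thick (x), 98 mm wide (y), body 50 mm high (z) with nine upright bars between slots, and one tab in the middle of its upper edge, 26 mm wide and 22 mm high (top at 72 mm), 8 mm thick; 0.07 to 0.13 kg. Origin at its underside's centre. Both faces alike. Its top starts 3 mm below the box rim
- slot_screen_mid (a point): centre of the slotted screen's body (25 mm above its underside); axes as the screen: x along the face normal, z towards the tab
- slot_screen_tab (a point): centre of its tab, 61 mm above its underside: grip it across the 8 mm thickness (x) or the 26 mm width (y)
- grid_screen: the other screen, to stay: same size of body, but with a grid of crossed bars and two short ears (14 mm wide, 10 mm high) near the two ends of its upper edge in place of the tab. Origin at the centre of its underside
- camera: fixed inspection camera: black head 56 x 56 x 44 mm with a round lens 38 mm across, on a pole 14 mm thick with a round foot 72 mm across. Origin under the foot's centre; the head's centre is 310 mm above it. The lens looks along the camera's -x, tipped 20 degrees down. It stands at the middle of the back, its top about 345 mm high: go round it
- lens (a point): centre of the lens front, 45 mm from the head's centre along the lens axis; axes as view_point
- view_point (a point): the place for the centre of the screen: on the lens axis, 100 mm in front of the lens and about 260 mm above the cabinet top. Its x axis lies along the lens axis and points back at the lens (up 20 degrees); y level; its z axis is the upright of the camera's picture (20 degrees from vertical)
- board: loose wooden board 150 x 220 x 16 mm (x, y, z), origin at the centre of its underside, 0.9 kg; its long y side runs roughly towards the robot
- lime: bystander, green lime 57 x 46 x 45 mm, origin at its underside
- salt_shaker: bystander, glass shaker with grey top, 44 mm across, 90 mm high, origin at its underside
- tomato: bystander, red tomato 56 x 58 x 62 mm, origin at its underside
- small_tin: bystander, tin can 57 mm across, 72 mm high, origin at its underside
- peeler: bystander, vegetable peeler 170 x 25 x 18 mm along its x, lying near the front edge, origin at its underside

How it is judged:
On the way, in this order (a step that is already met when the one before it is completed fails the run):
1. the cover lies flat, handle up, on the middle of the board, let go (z of cover in the frame of board between 0.011 and 0.022 m and horizontal distance between cover and board below 0.05 m and angle between cover's own z axis and vertical below 0.08 rad and contact force between cover and board above 0.3 N and contact force between the fingers and cover below 0.2 N and linear speed of cover below 0.03 m/s), for 0.2 s.
2. the slotted screen is held clear above the box (height (world z) of slot_screen above 0.09 m and contact force between the fingers and slot_screen above 1 N), for 0.2 s.
At the end, for the whole second after the job is handed in: Slotted screen held still, centre within 25 mm of the point 100 mm before the lens, face and upright (tab up) within 0.17 rad of lens axis and picture upright, touching neither camera nor box; cover flat, handle up, let go, within 50 mm of the board's centre; grid screen in its place (all of step 1 and distance between slot_screen_mid and view_point below 0.025 m and angle between the x axis of slot_screen and the x axis of view_point, either way round below 0.17 rad and angle between the z axis of slot_screen and the z axis of view_point, either way round below 0.17 rad and z of slot_screen_tab in the frame of view_point above 0.01 m and contact force between the fingers and slot_screen above 1 N and linear speed of slot_screen below 0.02 m/s and height (world z) of slot_screen above 0.15 m and contact force between slot_screen and camera below 0.1 N and contact force between slot_screen and housing below 0.1 N and distance between grid_screen and housing below 0.045 m and angle between grid_screen's own z axis and vertical below 0.12 rad); the arm keeps its last pose, push and grip.
It fails at once if the grid screen is pulled out (distance of grid_screen from where it was at the start of the episode above 0.02 m).
It fails at once if the camera is bumped (over 3 N) (contact force between any of the arm, the fingers, cover, slot_screen and camera above 3 N).
It fails at once if the board is shifted by over 30 mm (distance of board from where it was at the start of the episode above 0.03 m).
It fails at once if another thing is moved by over 30 mm (distance of any of lime, salt_shaker, tomato, small_tin, peeler from where it was at the start of the episode above 0.03 m).
It also fails if it takes over 66 s, if anything falls off the work surface, if the arm or the gripper's body presses on something with over 40 N, if the wrist force passes 120 N, or if a joint passes its speed limit or range.

## Robot

A 7-joint arm with a two-finger parallel gripper is mounted at the origin on a cart in front of the work surface, level with it; the furniture and walls round the work are solid. World frame = base frame: x ahead of the robot, y to its left, z up, the work surface at z = 0. Lengths are in m, angles in rad, forces in N, time in s.
With the tool pointing down it reaches from about 0.4 to 0.875 m from the base axis. Payload 6.5 kg.
Tool frame: the origin (TCP) lies midway between the tips of the shut fingers; the grasp point (between the pads) lies grip_depth behind it (grip_depth is the distance from the TCP to the grasp point, in m); z points along the fingers, y is the line along which they close (so a half turn about z gives the same grasp; the last joint's range is limited). The gripper opens to 85 mm and grips with 20 to 120 N. Pads are 22 mm wide; open, the fingers measure 114 mm over their backs; the gripper's body (76 mm by 85 mm) begins 54 mm behind the grasp point. The pads swing forward as they close: fully open they stand 13 mm farther back than shut.
Start: joints at [-1.388, 0.536, -0.004, 1.538, 0.003, 1.067, -0.071], TCP at [0.16, 0.63, 0.231] pointing down, gripper open.
Joint ranges: [-2.7, 2.7], [-0.37, 2.16], [-1.27, 1.26], [0.24, 2.4], [-1.31, 4.45], [0.19, 1.91], [-2.76, 2.76]. Speed limits (rad/s): [2.39, 2.39, 3.14, 3.14, 3.14, 3.14, 3.14].

## Interface

Orientations are given as a 3x3 rotation matrix whose columns are the frame's x, y, z axes.
In Python, from station import * gives the robot as it stands.
- The arm moves only by the tool drive_tool, never from a script. Its argument "motion" is one flat list of numbers, 4 for each row, row after row: the shift along the tool's x, y, z in units of 100 mm (1.0 is 100 mm), then the turn about the tool's z in units of 360 degrees (1.0 is 360 degrees). In form: [dx, dy, dz, yaw, dx, dy, dz, yaw, ...]. A call has exactly 5 rows; each row is the pose to reach, as a shift and turn from the pose commanded when the call began, along the tool's axes at that moment, turning the shorter way round; what a row does not reach only later rows make up. A row lasts 1/8 s, in which the tool goes at most 62.5 mm and 10.7 degrees, less where a joint would pass 70% of its speed; a pose out of reach is approached as far as the arm can. A call with a number of a shift or a turn outside -1 to 1 is refused whole. A call with a gripper value outside its range is refused whole. "fingers" is the closure, from -1 (fully open) to 1 (shut), set as the call begins (left out, the last holds). The fingers move at their own pace and stop on an object; the grip force is fixed at half the most. Time passes only in rows, so rows that repeat a pose let the fingers close, or fill a call up. It gives the time, the measured TCP pose, the force, the opening and the grip force at its end, in the units of the state.
- read_state(): the state, without advancing time (a new reading comes with each control period).
- capture(name): name is "scene" or "top" or "wrist"; returns the picture (384x512x3 uint8, red, green, blue); there is no depth.
- calibration(name): a dict with "fovy" (degrees; the focal length in pixels is half the picture's height over the tangent of half this angle, whatever the lens; pixels are square), "cx", "cy" (the principal point, pixels), "rvec" (rotation vector, rad) and "tvec" (3), from world to camera coordinates, as OpenCV has them. Camera axes: x right, y down, z forward; pixel columns grow to the right and rows downward; lengths in m; the calibration is good to about 2 mm. The wrist camera is an equidistant fisheye: a pixel r from the principal point sees the ray r / f radians off the axis. A picture is of the moment at which its call begins: read the wrist's pose just before it. calibration takes no time and is no camera call; for the wrist camera it gives the pose at the moment of the call.
- sign_off(): hands the job in; it is judged then, once.
The state is a dict: "clock": time; "joint_pos": joint angles; "joint_vel": joint speeds; "tau": joint torques, N m; "tcp_pos": TCP position; "tool_rot": TCP orientation; "contact_force": force on the tool from outside, world axes, zero at the start; "torque": the same for the moment, N m; "finger_gap": finger opening in m; "grasp_force": force on a finger pad.
Only numpy, scipy, OpenCV 4.12 (cv2) and the standard library are available. Lean on these libraries where they do the work, as an engineer would, in place of code of your own. Each camera call takes 0.05 s, during which the arm holds its last target. There are 200 camera calls.

## Working session

There is one attempt and no reset: what is moved stays moved. The work goes in short steps, Python scripts to look and compute and a tool call to move; the robot and the scene stay as the last step left them, time stands still between calls to the robot, and variables do not carry over. Pictures are saved under pics/ and viewed, at most 10 in all, crops included, and the job is handed in when it is done.

Besides the shell and the picture viewer there is one more tool, called after "Call:" as a command line: name --argument value ..., lists and objects as JSON in quotes. drive_tool: Moves the arm, as the interface text tells. Shifts and turns lie within -1 to 1; 1 stands for 100 mm of shift or 360 degrees of turn. Its arguments: {"type":"object","properties":{"motion":{"type":"array"},"fingers":{"type":"number"}},"required":["motion"]}

```bash
mkdir -p pics; ls
python3 - <<'E'
from station import *
import cv2,numpy as np
s=read_state();print(s)
a=[]
for n in("scene","top"):
    im=capture(n);cv2.imwrite(f"pics/{n}0.png",im[:,:,::-1]);c=calibration(n);print(n,c)
w=calibration("wrist");im=capture("wrist");cv2.imwrite("pics/wrist0.png",im[:,:,::-1]);print(w)
E
```

```text
pics
{'clock': 0.0, 'joint_pos': array([-1.38820506,  0.53717847, -0.00442834,  1.53889361,  0.00260701,
        1.0673241 , -0.07121263]), 'joint_vel': array([-0.00071859,  0.00021826, -0.00014092,  0.00018439, -0.0006639 ,
       -0.00375772, -0.00018597]), 'tau': array([-1.83400161e-04, -5.83416545e+01,  1.04843169e+00, -2.59100533e+01,
        1.23534183e-02,  9.65709012e-03,  2.59262180e-06]), 'tcp_pos': array([0.15991771, 0.62934628, 0.23039725]), 'tool_rot': array([[-9.69224056e-01,  2.46180094e-01, -3.02515191e-04],
       [ 2.46180238e-01,  9.69222446e-01, -1.77222852e-03],
       [-1.43082869e-04, -1.79215977e-03, -9.99998384e-01]]), 'contact_force': array([-0.16397557,  0.09049199,  0.46089208]), 'torque': array([-0.01054395, -0.02680727,  0.03090593]), 'grasp_force': 0.0, 'finger_gap': 0.08528673988851043}
scene {'fovy': 51.70900158671799, 'cx': 259.2706956974317, 'cy': 195.41586997789923, 'rvec': array([ 2.12022877, -0.87993048,  0.42829077]), 'tvec': array([-0.37614291,  0.35668463,  0.75514776])}
top {'fovy': 52.94760417682996, 'cx': 253.25514481985334, 'cy': 191.59234133809147, 'rvec': array([ 2.18591854, -2.15864757,  0.08391485]), 'tvec': array([-0.03156479,  0.518299  ,  1.20323409])}
{'fovy': 65.70646984690485, 'cx': 253.08108007223697, 'cy': 189.6544656957109, 'rvec': array([-2.29908972, -1.78838833, -0.24697621]), 'tvec': array([-0.64903852, -0.03408727,  0.37933086])}
```

View pics/scene0.png

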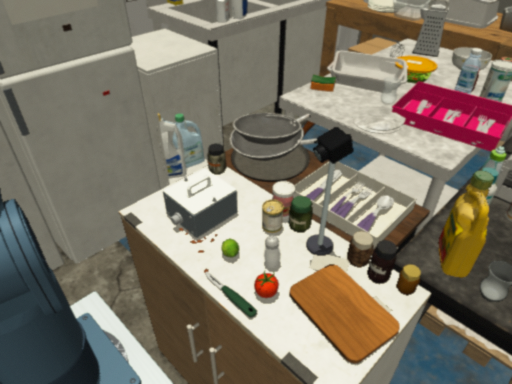

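View pics/top0.png

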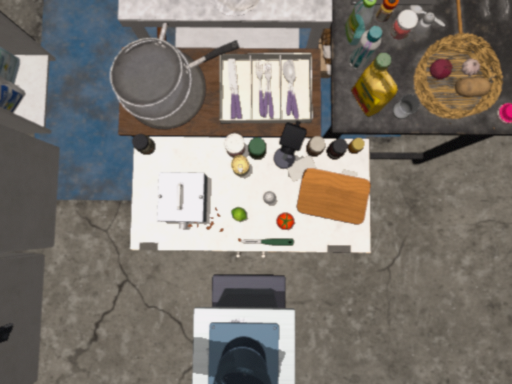

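The box stands on the left (scene ~(200,205), top ~(182,197)), the handle runs towards the robot, and the stub points at the robot. The board is on the right (top ~(333,196)), and the camera head is at top (293,135), with its foot at ~(284,158).

```bash
cat > h.py <<'E'
from station import *
import cv2,numpy as np
def K(c):
    f=192/np.tan(np.radians(c["fovy"])/2);return f,c["cx"],c["cy"]
def ray(n,p,c=None):
    c=c or calibration(n);f,cx,cy=K(c);R=cv2.Rodrigues(c["rvec"])[0]
    d=np.array([(p[0]-cx)/f,(p[1]-cy)/f,1.])
    if n=="wrist":
        r=np.hypot(d[0],d[1]);d=np.array([d[0]/r*np.sin(r),d[1]/r*np.sin(r),np.cos(r)]) if r>1e-9 else d
    return -R.T@c["tvec"],R.T@(d/np.linalg.norm(d))
def plane(n,p,z,c=None):
    o,d=ray(n,p,c);return o+d*(z-o[2])/d[2]
def proj(n,P,c=None):
    c=c or calibration(n);f,cx,cy=K(c);q=cv2.Rodrigues(c["rvec"])[0]@np.asarray(P,float)+c["tvec"]
    if n=="wrist":
        t=np.hypot(q[0],q[1]);k=np.arctan2(t,q[2])/t;return np.array([cx+f*k*q[0],cy+f*k*q[1]])
    return np.array([cx+f*q[0]/q[2],cy+f*q[1]/q[2]])
def tri(rays):
    A=np.zeros((3,3));b=np.zeros(3)
    for o,d in rays:
        M=np.eye(3)-np.outer(d,d);A+=M;b+=M@o
    X=np.linalg.solve(A,b);return X,[np.linalg.norm((np.eye(3)-np.outer(d,d))@(X-o)) for o,d in rays]
E
python3 - <<'E'
from h import *
for n in("scene","top","wrist"):
    o,d=ray(n,(256,192));print(n,o,d)
print(proj("top",[.16,.63,.23]),proj("top",[0,0,0]))
for p in[(182,197),(333,196),(284,158),(145,146),(240,165),(239,214),(270,197),(286,220),(266,242)]:print(p,plane("top",p,0.0))
im=cv2.imread("pics/top0.png")
a=cv2.resize(im[130:260,125:225],None,fx=5,fy=5,interpolation=cv2.INTER_CUBIC)[:600]
w=cv2.imread("pics/wrist0.png")
c=cv2.resize(im[110:255,225:375],None,fx=5,fy=5,interpolation=cv2.INTER_CUBIC)[:600]
cv2.imwrite("pics/m1.png",np.hstack([cv2.resize(a,(400,480)),cv2.resize(w,None,fx=.75,fy=.75)[:480]] if 0 else [cv2.resize(a,(288,384)),w]))
E
```

```text
scene [ 0.00545825 -0.51297559  0.75880287] [ 0.55177186  0.5481506  -0.62855289]
top [ 0.41233907 -0.03760551  1.24336833] [ 0.08577915  0.00310767 -0.99630933]
wrist [0.09150966 0.64693614 0.37358394] [ 0.27366377 -0.06036873 -0.95992904]
[ -3.20755802 320.03686329] [243.14132553 357.66291178]
(182, 197) [ 5.00220324e-01  2.05732535e-01 -2.22044605e-16]
(333, 196) [ 0.50945347 -0.28242499  0.        ]
(284, 158) [ 0.63173476 -0.123621    0.        ]
(145, 146) [0.66637467 0.33215252 0.        ]
(240, 165) [0.60704154 0.01948553 0.        ]
(239, 214) [0.4475777  0.02016723 0.        ]
(270, 197) [ 0.50372011 -0.07917349  0.        ]
(286, 220) [ 0.43023628 -0.13126006  0.        ]
(266, 242) [ 0.35919963 -0.06770448  0.        ]
```

View pics/m1.png

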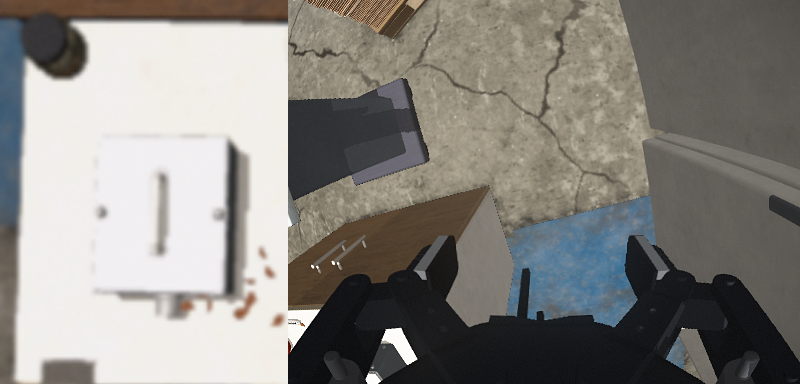

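```bash
cat >> h.py <<'E'
def rows(target,yaw_to=None):
    "tool-frame shift (100mm units) and yaw (turns) from present pose to TCP target; yaw_to = world angle of tool x, deg"
    s=read_state();R=s["tool_rot"];d=R.T@(np.asarray(target)-s["tcp_pos"])
    a=np.degrees(np.arctan2(R[1,0],R[0,0]));y=0
    if yaw_to is not None:y=-((yaw_to-a+180)%360-180)/360
    return np.round(d*10,3),round(y,4)
E
python3 - <<'E'
import station
print([x for x in dir(station) if x[0]!='_'],getattr(station,'grip_depth',None))
from h import *
for p in[(160.4,201.8),(201.4,202.4)]:print(plane("top",p,.09))
for p in[(180.2,189.9),(179.9,215.3)]:print(plane("top",p,.112))
print(rows([.47,.2,.27],180))
E
```

```text
['IKError', 'calibration', 'capture', 'grip_depth', 'read_state', 'sign_off'] 0.0187
[0.47861465 0.2526677  0.09      ]
[0.47834098 0.12936078 0.09      ]
[0.51324644 0.18974584 0.112     ]
[0.43839137 0.18842382 0.112     ]
(array([-4.062, -3.4  , -0.389]), np.float64(-0.0396))
```

Call:
drive_tool --motion '[0,0,-0.1,-0.02,0,0,-0.2,-0.04,0,0,-0.4,-0.04,0,0,-0.6,-0.04,0,0,-0.6,-0.04]' --fingers -1

```text
clock: 0.78
tcp_pos: [0.1602, 0.6308, 0.2925]
tool_rot: [[-1.0, -0.003, 0.001], [-0.003, 1.0, 0.003], [-0.001, 0.003, -1.0]]
contact_force: [-0.1, -0.0, -0.4]
finger_gap: 0.0853
grasp_force: 0.0
```

Call:
drive_tool --motion '[-0.2,-0.2,0,0,-0.4,-0.4,0,0,-0.6,-0.6,0,0,-0.8,-0.8,0,0,-1,-1,0,0]'

```text
clock: 1.4
tcp_pos: [0.2607, 0.5289, 0.2899]
tool_rot: [[-1.0, -0.003, -0.001], [-0.003, 1.0, -0.002], [0.001, -0.002, -1.0]]
contact_force: [0.5, 0.4, -0.5]
finger_gap: 0.0853
grasp_force: 0.0
```

Call:
drive_tool --motion '[-0.2,-0.2,0,0,-0.4,-0.4,0,0,-0.6,-0.6,0,0,-0.8,-0.8,0,0,-1,-1,0,0]'

```text
clock: 2.02
tcp_pos: [0.3608, 0.4292, 0.29]
tool_rot: [[-1.0, -0.003, -0.001], [-0.003, 1.0, -0.002], [0.001, -0.002, -1.0]]
contact_force: [0.3, 0.7, 0.6]
finger_gap: 0.0854
grasp_force: 0.0
```

Call:
drive_tool --motion '[-0.2,-0.2,0,0,-0.4,-0.4,0,0,-0.6,-0.6,0,0,-0.8,-0.8,0,0,-1,-1,0,0]'

```text
clock: 2.65
tcp_pos: [0.4609, 0.3296, 0.29]
tool_rot: [[-1.0, -0.003, -0.001], [-0.003, 1.0, -0.001], [0.001, -0.001, -1.0]]
contact_force: [-0.1, 0.2, 0.3]
finger_gap: 0.0853
grasp_force: 0.0
```

Call:
drive_tool --motion '[0,-0.3,0,0,0,-0.6,0,0,0,-0.9,0,0,0,-1,0,0,0,-1,0,0]'

```text
clock: 3.28
tcp_pos: [0.4609, 0.2308, 0.2909]
tool_rot: [[-1.0, -0.002, -0.0], [-0.002, 1.0, -0.0], [0.0, -0.0, -1.0]]
contact_force: [-0.1, 0.0, 0.5]
finger_gap: 0.0856
grasp_force: 0.0
```

Run:
```python
from h import *
s=read_state();print(s["clock"],s["tcp_pos"],s["tool_rot"].round(3),s["contact_force"])
import json
c=calibration("wrist");w=capture("wrist");json.dump({k:np.asarray(v).tolist() for k,v in c.items()},open("w1.json","w"))
cv2.imwrite("pics/w1.png",w[:,:,::-1])
```

```text
3.275 [0.46089575 0.23081596 0.29088304] [[-1.    -0.002 -0.   ]
 [-0.002  1.    -0.   ]
 [ 0.    -0.    -1.   ]] [-0.12784487  0.02447614  0.47390122]
```

View pics/w1.png

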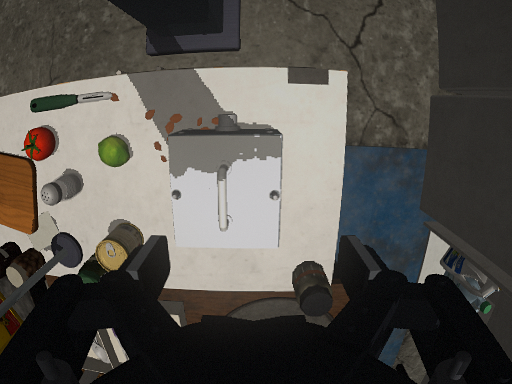

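The wrist view shows the pins at (177,195) and (275,195), with the handle bar from (222,168) to (224,230). Next I triangulate these against the top view.

Run:
```python
from h import *
import json
c=json.load(open("w1.json"));c={k:np.array(v) for k,v in c.items()}
im=cv2.imread("pics/w1.png",0)
# refine pins: dark blobs near guess
for g in[(177,195),(275,195)]:
    p=im[g[1]-8:g[1]+9,g[0]-8:g[0]+9];m=(p<130).astype(np.uint8);M=cv2.moments(m,True);print(g,m.sum(),M["m10"]/M["m00"]+g[0]-8,M["m01"]/M["m00"]+g[1]-8)
for a,b in[((160.4,201.8),(275,195)),((201.4,202.4),(177,195)),((180.2,189.9),(224,230)),((179.9,215.3),(222,168))]:
    print(tri([ray("top",a),ray("wrist",b,c)]), plane("wrist",b,.09,c))
# coarse points
for nm,b in dict(tin=(119,250),shaker=(50,193),lime=(114,151),tom=(39,143),foot=(66,250)).items():print(nm,plane("wrist",b,0.03,c))
```

```text
(177, 195) 58 176.32758620689654 193.89655172413794
(275, 195) 53 273.79245283018867 193.88679245283018
(array([0.48045935, 0.25001549, 0.1222426 ]), [np.float64(0.006414611287533701), np.float64(0.006414611287533713)]) [0.494262   0.25773408 0.09      ]
(array([0.4859089 , 0.13367036, 0.09245719]), [np.float64(0.008942571019789186), np.float64(0.00894257101978907)]) [0.49463057 0.13721132 0.09      ]
(array([0.51727976, 0.19277124, 0.12922026]), [np.float64(0.00836609210936033), np.float64(0.00836609210936012)]) [0.54057723 0.19458779 0.09      ]
(array([0.44665088, 0.19245227, 0.11798813]), [np.float64(0.00981547353163666), np.float64(0.009815473531636736)]) [0.46101515 0.19433611 0.09      ]
tin [0.60793004 0.01130592 0.03      ]
shaker [ 0.51107403 -0.11153095  0.03      ]
lime [0.44568997 0.02596437 0.03      ]
tom [ 0.42532403 -0.1217306   0.03      ]
foot [ 0.61687619 -0.10173646  0.03      ]
```

Run:
```python
from h import *
import json
c=json.load(open("w1.json"));c={k:np.array(v) for k,v in c.items()}
im=cv2.imread("pics/top0.png",0);
P=[]
for g in[(160,196),(201,197)]:
    p=255-im[g[1]-3:g[1]+4,g[0]-3:g[0]+4].astype(float);p-=np.median(p);p[p<15]=0;M=cv2.moments(p);q=(M["m10"]/M["m00"]+g[0]-3,M["m01"]/M["m00"]+g[1]-3);print(q);P.append(q)
for a,b in[(P[0],(274.2,194.5)),(P[1],(176.5,194.5)),((180.2,185.3),(224,230)),((179.9,208.75),(222,168))]:
    print(tri([ray("top",a),ray("wrist",b,c)]), plane("wrist",b,.09,c),plane("top",a,.09))
print(rows([.49,.19,.29],180))
```

```text
(159.92739726027398, 195.9904109589041)
(203.3230403800475, 197.07046714172606)
(array([0.49692318, 0.25753871, 0.07891611]), [np.float64(5.4065810272733585e-05), np.float64(5.406581027276665e-05)]) [0.49363108 0.25674836 0.09      ] [0.49608507 0.25468519 0.09      ]
(array([0.49863938, 0.12875995, 0.06600012]), [np.float64(0.002849350691091644), np.float64(0.002849350691091584)]) [0.49398849 0.13661226 0.09      ] [0.49443491 0.12397411 0.09      ]
(array([0.52987575, 0.19384476, 0.10798594]), [np.float64(0.0037825532983869637), np.float64(0.003782553298386885)]) [0.54057723 0.19458779 0.09      ] [0.52912066 0.19457649 0.09      ]
(array([0.45960917, 0.19384349, 0.09105317]), [np.float64(0.0013228709561967555), np.float64(0.0013228709561967315)]) [0.46101515 0.19433611 0.09      ] [0.45848998 0.19339736 0.09      ]
(array([-0.29 , -0.418,  0.01 ]), np.float64(0.0005))
```

Call:
drive_tool --motion '[-0.1,-0.1,0.2,0,-0.2,-0.2,0.4,0,-0.35,-0.37,0.6,0,-0.35,-0.37,0.8,0,-0.35,-0.37,0.8,0]'

```text
clock: 3.95
tcp_pos: [0.495, 0.1948, 0.2098]
tool_rot: [[-1.0, -0.004, -0.003], [-0.004, 1.0, -0.001], [0.003, -0.001, -1.0]]
contact_force: [1.1, 0.5, 0.1]
finger_gap: 0.0854
grasp_force: 0.0
```

Run:
```python
from h import *
import json
s=read_state();print(s["clock"],s["tcp_pos"],s["tool_rot"].round(3),s["contact_force"])
c=calibration("wrist");w=capture("wrist");json.dump({k:np.asarray(v).tolist() for k,v in c.items()},open("w2.json","w"))
cv2.imwrite("pics/w2.png",w[:,:,::-1])
for z in(.112,.102,.122):print(proj("wrist",[.53,.194,z],c),proj("wrist",[.46,.194,z],c))
```

```text
3.95 [0.49502808 0.19482322 0.20978155] [[-1.    -0.004 -0.003]
 [-0.004  1.    -0.001]
 [ 0.003 -0.001 -1.   ]] [1.06009812 0.53195528 0.06229092]
[251.72366809 230.82003663] [251.97702464 151.55014251]
[251.77766331 226.45038142] [252.02771142 149.85743737]
[251.66590876 235.50532124] [251.92209908 153.38623866]
```

View pics/w2.png

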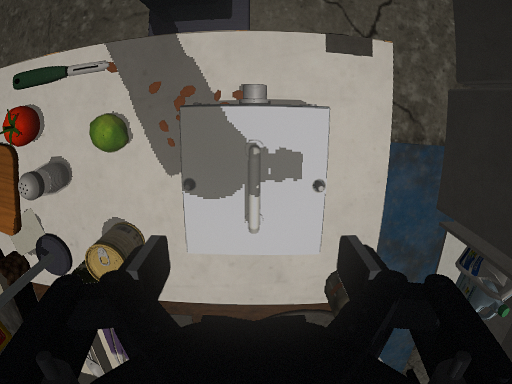

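In this view the bar runs from (255,145) to (254,231), and the pins are at (189,185) and (320,185).

Run:
```python
from h import *
import json
L=lambda f:{k:np.array(v) for k,v in json.load(open(f)).items()}
c,d=L("w1.json"),L("w2.json")
for a,b in[((224,230),(254,231)),((222,168),(255,145)),((274.5,195),(320,185)),((176.5,195),(189,185))]:
    print(tri([ray("wrist",a,c),ray("wrist",b,d)]))
for p,z in(((254,231),.112),((255,145),.112),((320,185),.09),((189,185),.09)):print(plane("wrist",p,z,d))
```

```text
(array([0.53421621, 0.19604529, 0.10364534]), [np.float64(0.000367239710213996), np.float64(0.000367239710213823)])
(array([0.45446199, 0.1968898 , 0.11853452]), [np.float64(0.0008374190648057354), np.float64(0.0008374190648057068)])
(array([0.49349677, 0.25693384, 0.09172244]), [np.float64(0.00024159328637394964), np.float64(0.00024159328637387428)])
(array([0.49719379, 0.13360166, 0.08028392]), [np.float64(0.000486624313697132), np.float64(0.0004866243136971836)])
[0.53016448 0.19600732 0.112     ]
[0.45458408 0.19644015 0.112     ]
[0.49370514 0.25726914 0.09      ]
[0.49424544 0.13549741 0.09      ]
```

Call:
drive_tool --motion '[0.02,0.01,0.3,0,0.02,0.01,0.6,0,0.02,0.01,0.8,0,0.02,0.01,0.95,0,0.02,0.01,0.95,0]'

```text
clock: 4.62
tcp_pos: [0.4939, 0.1953, 0.116]
tool_rot: [[-1.0, -0.003, -0.001], [-0.003, 1.0, -0.0], [0.001, -0.0, -1.0]]
contact_force: [0.3, 0.2, 0.7]
finger_gap: 0.0857
grasp_force: 0.0
```

Call:
drive_tool --motion '[0,0,0.1,0,0,0,0.2,0,0,0,0.2,0,0,0,0.2,0,0,0,0.2,0]'

```text
clock: 5.25
tcp_pos: [0.4944, 0.1949, 0.0966]
tool_rot: [[-1.0, -0.003, 0.001], [-0.003, 1.0, 0.0], [-0.001, 0.0, -1.0]]
contact_force: [0.2, -0.6, 0.0]
finger_gap: 0.0852
grasp_force: 0.0
```

Call:
drive_tool --motion '[0,0,0,0,0,0,0,0,0,0,0,0,0,0,0,0,0,0,0,0]' --fingers 1

```text
clock: 5.88
tcp_pos: [0.4942, 0.1948, 0.0965]
tool_rot: [[-1.0, -0.002, 0.0], [-0.002, 1.0, 0.0], [-0.0, 0.0, -1.0]]
contact_force: [-1.1, -0.3, 1.9]
finger_gap: 0.0079
grasp_force: 58.5
```

Call:
drive_tool --motion '[0,0,0,0,0,0,0,0,0,0,-0.02,0,0,0,-0.04,0,0,0,-0.04,0]'

```text
clock: 6.5
tcp_pos: [0.4941, 0.1948, 0.1003]
tool_rot: [[-1.0, -0.003, -0.0], [-0.003, 1.0, -0.0], [0.0, -0.0, -1.0]]
contact_force: [0.2, -0.4, -3.1]
finger_gap: 0.0078
grasp_force: 58.4
```

Call:
drive_tool --motion '[0,0,-0.15,0,0,0,-0.35,0,0,0,-0.6,0,0,0,-0.8,0,0,0,-1,0]'

```text
clock: 7.12
tcp_pos: [0.4943, 0.1948, 0.202]
tool_rot: [[-1.0, -0.002, 0.001], [-0.002, 1.0, 0.0], [-0.001, 0.0, -1.0]]
contact_force: [0.0, 0.9, -2.1]
finger_gap: 0.0078
grasp_force: 58.5
```

Run:
```python
from h import *
im=cv2.imread("pics/top0.png");hsv=cv2.cvtColor(im,cv2.COLOR_BGR2HSV)
m=cv2.inRange(hsv,(5,90,80),(22,255,255));m[:150]=0;m[:,:292]=0
k,l,st,ce=cv2.connectedComponentsWithStats(m);i=1+np.argmax(st[1:,4]);print(st[i])
cn=max(cv2.findContours((l==i).astype(np.uint8),0,2)[0],key=cv2.contourArea);r=cv2.minAreaRect(cn);print(r)
for p in [r[0]]+list(cv2.boxPoints(r)):print(plane("top",p,.016))
# camera head & lens, dark
d=cv2.inRange(im,(0,0,0),(45,45,45));d[:118]=0;d[172:]=0;d[:,:270]=0;d[:,308:]=0
for r in d[118:172,270:308]:print(''.join('#' if x else '.' for x in r))
s=capture("scene");cv2.imwrite("pics/s1.png",s[:,:,::-1])
w=capture("wrist");cv2.imwrite("pics/w3.png",w[:,:,::-1])
t=capture("top");cv2.imwrite("pics/t1.png",t[:,:,::-1])
o=cv2.cvtColor(cv2.resize(t[120:260,120:260],(392,392),interpolation=cv2.INTER_CUBIC),4)
q=cv2.cvtColor(cv2.resize(s[110:270,150:360],(408,392)),4)
cv2.imwrite("pics/m2.png",np.hstack([o,q]))
```

```text
[ 297  168   74   56 3100]
((333.30731201171875, 195.59805297851562), (68.85213470458984, 45.95770263671875), 11.68936824798584)
[ 0.50950044 -0.28025844  0.016     ]
[ 0.45850533 -0.15828983  0.016     ]
[ 0.60327849 -0.18763643  0.016     ]
[ 0.56076048 -0.40286064  0.016     ]
[ 0.41708878 -0.37153095  0.016     ]
......................................
......................................
......................................
......................................
...........................###........
.................####.....####........
................#######...###.........
................#############.........
................#....#########........
...............##......########.......
...............#.........#########....
...............#...........########...
..............##....##........######..
..............#...##.##.#.##.#######..
.............##.######..#########.##..
.............#######################..
.............#######################..
............#######################...
...........########################...
...........#######################....
.
[... 624 characters left out ...]
...................###...............
......................................
......................................
......................................
......................................
......................................
......................................
......................................
......................................
......................................
......................................
......................................
......................................
......................................
......................................
......................................
......................................
......................................
```

View pics/m2.png

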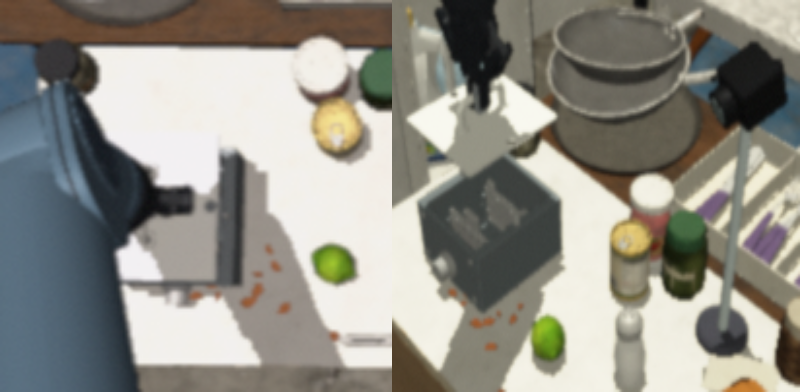

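The cover came off level, and both screens are visible in the box. The board centre is about (0.51, -0.28). Carrying the cover across at x ≈ 0.455, clear of the camera.

Call:
drive_tool --motion '[0.08,-0.15,0,0,0.16,-0.35,0,0,0.25,-0.55,0,0,0.34,-0.75,0,0,0.4,-0.95,0,0]'

```text
clock: 7.9
tcp_pos: [0.4536, 0.0981, 0.2003]
tool_rot: [[-1.0, -0.002, -0.0], [-0.002, 1.0, -0.0], [0.0, -0.0, -1.0]]
contact_force: [-0.3, 0.6, -3.8]
finger_gap: 0.0079
grasp_force: 58.5
```

Call:
drive_tool --motion '[0,-0.2,0,0,0,-0.4,0,0,0,-0.6,0,0,0,-0.8,0,0,0,-1,0,0]'

```text
clock: 8.52
tcp_pos: [0.4544, -0.0017, 0.2004]
tool_rot: [[-1.0, -0.002, 0.0], [-0.002, 1.0, 0.0], [-0.0, 0.0, -1.0]]
contact_force: [-0.2, 0.3, -2.6]
finger_gap: 0.0072
grasp_force: 58.5
```

Call:
drive_tool --motion '[0,-0.2,0,0,0,-0.4,0,0,0,-0.6,0,0,0,-0.8,0,0,0,-1,0,0]'

```text
clock: 9.15
tcp_pos: [0.4545, -0.1016, 0.2004]
tool_rot: [[-1.0, -0.002, 0.0], [-0.002, 1.0, -0.0], [-0.0, -0.0, -1.0]]
contact_force: [0.1, -0.6, -2.9]
finger_gap: 0.0077
grasp_force: 58.5
```

Call:
drive_tool --motion '[0,-0.2,0,0,0,-0.4,0,0,0,-0.6,0,0,0,-0.8,0,0,0,-1,0,0]'

```text
clock: 9.78
tcp_pos: [0.4546, -0.2016, 0.2004]
tool_rot: [[-1.0, -0.002, 0.0], [-0.002, 1.0, -0.0], [-0.0, -0.0, -1.0]]
contact_force: [1.7, 0.9, -2.2]
finger_gap: 0.008
grasp_force: 58.5
```

Call:
drive_tool --motion '[-0.1,-0.2,0,0,-0.2,-0.4,0,0,-0.35,-0.6,0,0,-0.5,-0.8,0,0,-0.5,-0.8,0,0]'

```text
clock: 10.4
tcp_pos: [0.5053, -0.2824, 0.2003]
tool_rot: [[-1.0, -0.001, 0.001], [-0.001, 1.0, -0.001], [-0.001, -0.001, -1.0]]
contact_force: [-0.7, 0.1, -2.9]
finger_gap: 0.0077
grasp_force: 58.6
```

Run:
```python
from h import *
s=read_state();print(s["clock"],s["tcp_pos"],s["contact_force"],rows([.508,-.28,.125],180))
w=capture("wrist");sc=capture("scene")
cv2.imwrite("pics/m3.png",cv2.cvtColor(np.hstack([w[:,:,:],cv2.resize(sc[120:384,260:450],(276,384))]),4))
```

```text
10.4 [ 0.50532371 -0.28241163  0.20030765] [-0.72211603  0.10742229 -2.85746033] (array([-0.026,  0.025,  0.753]), np.float64(0.0001))
```

View pics/m3.png

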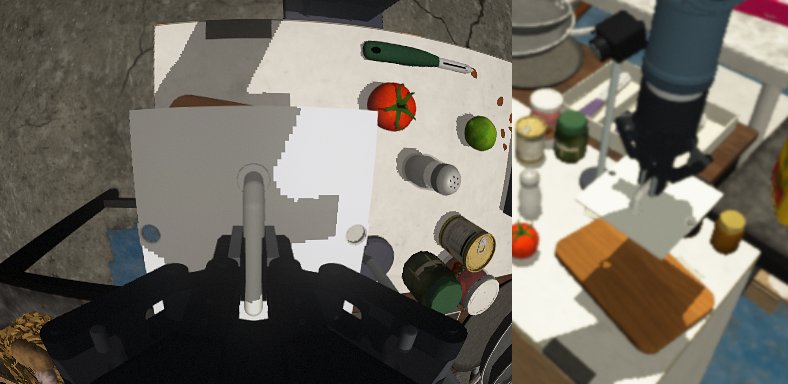

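Call:
drive_tool --motion '[-0.03,0.03,0.2,0,-0.03,0.03,0.45,0,-0.03,0.03,0.7,0,-0.03,0.03,0.9,0,-0.03,0.03,1,0]'

```text
clock: 11.12
tcp_pos: [0.5073, -0.2762, 0.0994]
tool_rot: [[-1.0, -0.003, -0.002], [-0.003, 1.0, 0.001], [0.002, 0.001, -1.0]]
contact_force: [-0.0, -0.3, -1.8]
finger_gap: 0.0078
grasp_force: 58.7
```

Call:
drive_tool --motion '[0,0,0.2,0,0,0,0.4,0,0,0,0.55,0,0,0,0.62,0,0,0,0.65,0]'

```text
clock: 11.75
tcp_pos: [0.5084, -0.2772, 0.0349]
tool_rot: [[-1.0, -0.002, -0.0], [-0.002, 1.0, 0.0], [0.0, 0.0, -1.0]]
contact_force: [-0.4, 0.7, -1.4]
finger_gap: 0.0077
grasp_force: 58.7
```

Call:
drive_tool --motion '[0,0,0.01,0,0,0,0.02,0,0,0,0.025,0,0,0,0.03,0,0,0,0.03,0]'

```text
clock: 12.38
tcp_pos: [0.5088, -0.2773, 0.033]
tool_rot: [[-1.0, -0.002, 0.001], [-0.002, 1.0, -0.0], [-0.001, -0.0, -1.0]]
contact_force: [-1.5, 0.3, 6.1]
finger_gap: 0.0078
grasp_force: 59.5
```

Call:
drive_tool --motion '[0,0,0,0,0,0,0,0,0,0,0,0,0,0,0,0,0,0,0,0]' --fingers -1

```text
clock: 13.0
tcp_pos: [0.5084, -0.2771, 0.0322]
tool_rot: [[-1.0, -0.003, -0.0], [-0.003, 1.0, 0.0], [0.0, 0.0, -1.0]]
contact_force: [-0.8, 0.1, 0.0]
finger_gap: 0.0855
grasp_force: 0.0
```

Call:
drive_tool --motion '[0,0,-0.1,0,0,0,-0.3,0,0,0,-0.5,0,0,0,-0.75,0,0,0,-1,0]'

```text
clock: 13.62
tcp_pos: [0.5087, -0.2773, 0.1347]
tool_rot: [[-1.0, -0.002, 0.001], [-0.002, 1.0, -0.001], [-0.001, -0.001, -1.0]]
contact_force: [-0.3, 0.8, -1.0]
finger_gap: 0.0856
grasp_force: 0.0
```

Call:
drive_tool --motion '[0.1,0,-0.2,0,0.2,0,-0.45,0,0.3,0,-0.7,0,0.4,0.1,-0.9,0,0.5,0.3,-0.9,0]'

```text
clock: 14.25
tcp_pos: [0.4589, -0.2484, 0.2255]
tool_rot: [[-1.0, -0.001, 0.005], [-0.001, 1.0, -0.002], [-0.005, -0.002, -1.0]]
contact_force: [0.6, 0.3, -0.1]
finger_gap: 0.0852
grasp_force: 0.0
```

Run:
```python
from h import *
s=read_state();print(s["clock"],s["tcp_pos"],s["contact_force"])
t=capture("top");cv2.imwrite("pics/t2.png",t[:,:,::-1])
w=capture("wrist");cv2.imwrite("pics/w4.png",w[:,:,::-1]);w=w[:,:,::-1]
# is cover white blob on board?
c=calibration("wrist")
for p in([.508,-.277,.02],[.508,-.277+.0615,.02],[.508,-.277-.0615,.02]):print(proj("wrist",p,c))
sc=capture("scene");cv2.imwrite("pics/s2.png",sc[:,:,::-1])
```

```text
14.25 [ 0.45890719 -0.24842619  0.2254774 ] [ 0.58170702  0.28934231 -0.11810559]
[227.07510173 206.8052711 ]
[276.78215007 206.97966279]
[178.73093137 206.32546761]
```

Call:
drive_tool --motion '[0,0.2,-0.1,0,0,0.4,-0.2,0,0,0.6,-0.3,0,0,0.8,-0.4,0,0,1,-0.4,0]'

```text
clock: 15.02
tcp_pos: [0.459, -0.1476, 0.2636]
tool_rot: [[-1.0, -0.002, 0.002], [-0.002, 1.0, -0.001], [-0.002, -0.001, -1.0]]
contact_force: [-0.0, -0.3, -0.5]
finger_gap: 0.0855
grasp_force: 0.0
```

Call:
drive_tool --motion '[0,0.2,0,0,0,0.4,0,0,0,0.6,0,0,0,0.8,0,0,0,1,0,0]'

```text
clock: 15.65
tcp_pos: [0.4584, -0.0474, 0.2629]
tool_rot: [[-1.0, -0.002, 0.001], [-0.002, 1.0, -0.0], [-0.001, -0.0, -1.0]]
contact_force: [0.4, -0.8, -0.1]
finger_gap: 0.0854
grasp_force: 0.0
```

Call:
drive_tool --motion '[0,0.2,0,0,0,0.4,0,0,0,0.6,0,0,0,0.8,0,0,0,1,0,0]'

```text
clock: 16.27
tcp_pos: [0.4583, 0.0528, 0.2629]
tool_rot: [[-1.0, -0.002, 0.001], [-0.002, 1.0, -0.0], [-0.001, -0.0, -1.0]]
contact_force: [0.1, 0.2, -0.3]
finger_gap: 0.0855
grasp_force: 0.0
```

Call:
drive_tool --motion '[0,0.2,0,0,0,0.4,0,0,0,0.6,0,0,0,0.8,0,0,0,0.8,0,0]'

```text
clock: 16.9
tcp_pos: [0.4579, 0.1336, 0.2627]
tool_rot: [[-1.0, -0.004, 0.001], [-0.004, 1.0, 0.0], [-0.001, 0.0, -1.0]]
contact_force: [-0.3, -0.2, 0.9]
finger_gap: 0.0851
grasp_force: 0.0
```

Run:
```python
from h import *
import json
s=read_state();print(s["clock"],s["tcp_pos"])
c=calibration("wrist");w=capture("wrist");json.dump({k:np.asarray(v).tolist() for k,v in c.items()},open("w5.json","w"))
cv2.imwrite("pics/w5.png",w[:,:,::-1])
```

```text
16.9 [0.45788045 0.13360216 0.2626768 ]
```

Call:
drive_tool --motion '[0,0.15,0.1,0,0,0.3,0.3,0,0,0.45,0.5,0,0,0.6,0.6,0,0,0.6,0.6,0]'

```text
clock: 17.58
tcp_pos: [0.4567, 0.1938, 0.2016]
tool_rot: [[-1.0, -0.004, -0.001], [-0.004, 1.0, -0.0], [0.001, -0.0, -1.0]]
contact_force: [0.1, -0.0, 0.0]
finger_gap: 0.0855
grasp_force: 0.0
```

Run:
```python
from h import *
import json
s=read_state();print(s["clock"],s["tcp_pos"])
c=calibration("wrist");w=capture("wrist");json.dump({k:np.asarray(v).tolist() for k,v in c.items()},open("w6.json","w"))
cv2.imwrite("pics/w6.png",w[:,:,::-1])
a=cv2.imread("pics/w5.png")
def crop(im,c):
    u,v=proj("wrist",[.494,.196,.07],c).astype(int);x0,y0=u-80,v-90;print(x0,y0);return cv2.resize(im[y0:y0+150,x0:x0+160],(400,375),interpolation=cv2.INTER_CUBIC)
cc={k:np.array(v) for k,v in json.load(open("w5.json")).items()}
cv2.imwrite("pics/m4.png",np.hstack([crop(a,cc),crop(cv2.imread("pics/w6.png"),c)]))
```

```text
17.575 [0.45665605 0.19377357 0.20161014]
224 109
174 129
```

View pics/m4.png

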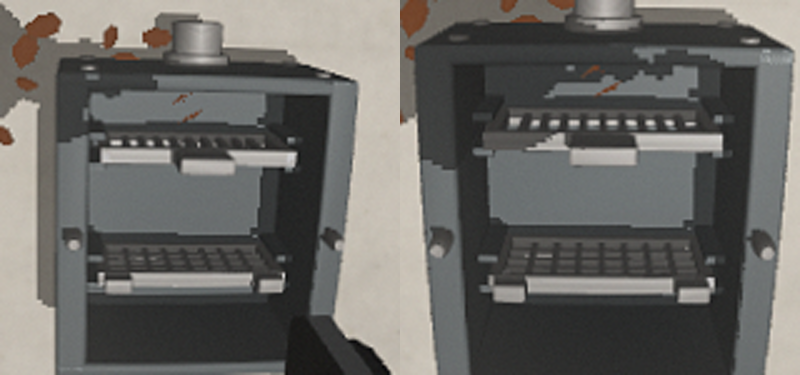

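The near screen, on the stub side, has the upright slots and the single middle tab, with the tab's top at crop (208,167) and (204,157). The far screen is the eared grid.

Run:
```python
from h import *
import json
L=lambda f:{k:np.array(v) for k,v in json.load(open(f)).items()}
c,d=L("w5.json"),L("w6.json")
A=lambda x,y:(224+x/2.5,109+y/2.5);B=lambda x,y:(174+x/2.5,129+y/2.5)
for a,b in[((208,167),(204,157)),((184,168),(173,157)),((232,165),(236,157)),((73,242),(41,243)),((337,241),(367,248))]:
    print(tri([ray("wrist",A(*a),c),ray("wrist",B(*b),d)]),plane("wrist",B(*b),.077,d))
print(rows([.463,.195,.07],180))
```

```text
(array([0.46413093, 0.19643941, 0.07553072]), [np.float64(6.755629594198139e-05), np.float64(6.755629594196058e-05)]) [0.46377276 0.19644433 0.077     ]
(array([0.46405956, 0.184881  , 0.07701532]), [np.float64(0.0002390908383413279), np.float64(0.00023909083834137626)]) [0.46382427 0.18481821 0.077     ]
(array([0.46406556, 0.20842474, 0.07360259]), [np.float64(0.0006484120574066463), np.float64(0.0006484120574065746)]) [0.4637221  0.20845455 0.077     ]
(array([0.49686887, 0.13413751, 0.08472683]), [np.float64(0.0005896811638564063), np.float64(0.0005896811638565538)]) [0.49953101 0.1322218  0.077     ]
(array([0.49573127, 0.25835421, 0.08956006]), [np.float64(0.0001087490820269412), np.float64(0.00010874908202687337)]) [0.50123023 0.26160064 0.077     ]
(array([-0.059,  0.021,  1.322]), np.float64(0.0005))
```

Call:
drive_tool --motion '[-0.04,0.01,0,0,-0.07,0.025,0.2,0,-0.07,0.025,0.5,0,-0.07,0.025,0.8,0,-0.07,0.025,0.9,0]' --fingers 0

```text
clock: 18.25
tcp_pos: [0.464, 0.1944, 0.1115]
tool_rot: [[-1.0, -0.002, -0.001], [-0.002, 1.0, -0.001], [0.001, -0.001, -1.0]]
contact_force: [0.3, 0.1, 0.2]
finger_gap: 0.0427
grasp_force: 0.0
```

Run:
```python
from h import *
import json
s=read_state();print(s["clock"],s["tcp_pos"],s["finger_gap"])
c=calibration("wrist");w=capture("wrist")
x=[proj("wrist",p,c) for p in([.464,.196,.077],[.464,.183,.077],[.464,.209,.077])];print(x)
cv2.imwrite("pics/w7.png",cv2.resize(w[100:300,130:390,::-1],(780,600)))
```

```text
18.25 [0.46399262 0.19438636 0.11147569] 0.04266549241853316
[array([255.19297994, 220.27923963]), array([234.94324864, 220.20714925]), array([275.42361436, 220.25686893])]
```

View pics/w7.png

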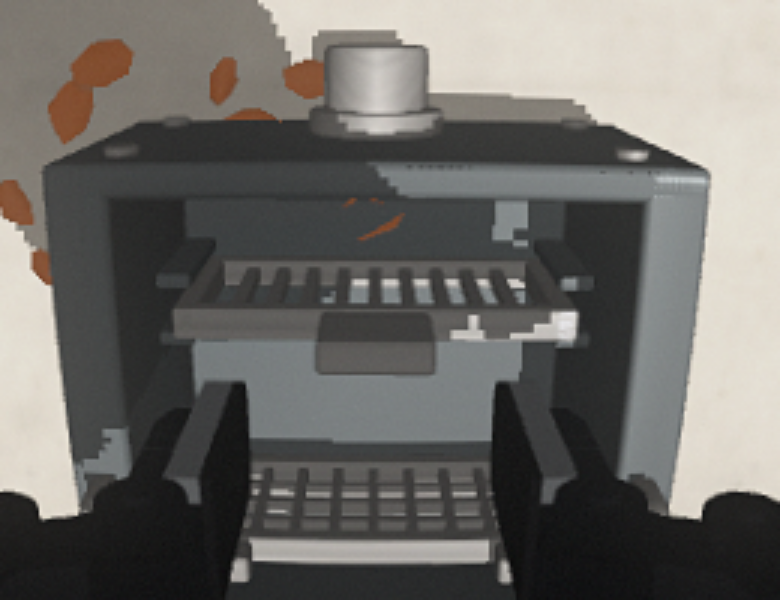

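The tab's top is at crop (376,358), which is full-frame (255,219.5) and matches the prediction. Descending with the fingers half open.

Call:
drive_tool --motion '[0,0.02,0.1,0,0,0.02,0.25,0,0,0.02,0.4,0,0,0.02,0.49,0,0,0.02,0.52,0]'

```text
clock: 18.92
tcp_pos: [0.4638, 0.1971, 0.0595]
tool_rot: [[-1.0, -0.003, -0.001], [-0.003, 1.0, -0.001], [0.001, -0.001, -1.0]]
contact_force: [0.8, 0.3, 0.1]
finger_gap: 0.0427
grasp_force: 0.0
```

Call:
drive_tool --motion '[0,0,0,0,0,0,0,0,0,0,0,0,0,0,0,0,0,0,0,0]' --fingers 1

```text
clock: 19.55
tcp_pos: [0.4643, 0.1973, 0.0604]
tool_rot: [[-1.0, -0.003, 0.0], [-0.003, 1.0, 0.0], [-0.0, 0.0, -1.0]]
contact_force: [0.0, 0.3, 0.8]
finger_gap: 0.0238
grasp_force: 59.0
```

Call:
drive_tool --motion '[0,0,-0.02,0,0,0,-0.05,0,0,0,-0.08,0,0,0,-0.1,0,0,0,-0.1,0]'

```text
clock: 20.18
tcp_pos: [0.4643, 0.1973, 0.0705]
tool_rot: [[-1.0, -0.003, 0.0], [-0.003, 1.0, 0.0], [-0.0, 0.0, -1.0]]
contact_force: [0.3, -0.1, -0.6]
finger_gap: 0.0241
grasp_force: 58.9
```

Call:
drive_tool --motion '[0,0,-0.1,0,0,0,-0.2,0,0,0,-0.3,0,0,0,-0.4,0,0,0,-0.4,0]'

```text
clock: 20.8
tcp_pos: [0.4648, 0.1975, 0.1113]
tool_rot: [[-1.0, -0.003, 0.002], [-0.003, 1.0, 0.001], [-0.002, 0.001, -1.0]]
contact_force: [-0.4, 0.2, -0.9]
finger_gap: 0.024
grasp_force: 59.0
```

Call:
drive_tool --motion '[0.08,0,0,0,0.16,0,0,0,0.24,0,0,0,0.28,0,0,0,0.28,0,0,0]'

```text
clock: 21.42
tcp_pos: [0.4358, 0.1972, 0.1103]
tool_rot: [[-1.0, -0.003, -0.0], [-0.003, 1.0, -0.0], [0.0, -0.0, -1.0]]
contact_force: [-0.1, -0.3, -0.7]
finger_gap: 0.0238
grasp_force: 59.0
```

Call:
drive_tool --motion '[0.01,0,0,0,0.02,0,0,0,0.03,0,0,0,0.04,0,0,0,0.05,0,0,0]'

```text
clock: 22.05
tcp_pos: [0.4321, 0.1972, 0.1105]
tool_rot: [[-1.0, -0.002, 0.002], [-0.002, 1.0, 0.0], [-0.002, 0.0, -1.0]]
contact_force: [2.5, -0.6, -2.2]
finger_gap: 0.0242
grasp_force: 59.0
```

Run:
```python
from h import *
s=read_state();print(s["clock"],s["tcp_pos"],s["contact_force"],s["torque"])
w=capture("wrist");cv2.imwrite("pics/w8.png",w[:,:,::-1])
```

```text
22.05 [0.43208079 0.19716514 0.11047383] [ 2.50652806 -0.64814467 -2.23812187] [-0.14257066 -0.90309857 -0.13289179]
```

Call:
drive_tool --motion '[0.015,0,0,0,0.03,0,0,0,0.045,0,0,0,0.06,0,0,0,0.07,0,0,0]'

```text
clock: 22.72
tcp_pos: [0.4281, 0.1974, 0.1112]
tool_rot: [[-1.0, -0.001, 0.007], [-0.001, 1.0, 0.002], [-0.007, 0.002, -1.0]]
contact_force: [8.7, -2.0, -4.4]
finger_gap: 0.0241
grasp_force: 59.5
```

Call:
drive_tool --motion '[0.015,0,0,0,0.03,0,0,0,0.045,0,0,0,0.06,0,0,0,0.06,0,0,0]'

```text
clock: 23.35
tcp_pos: [0.4219, 0.1974, 0.1113]
tool_rot: [[-1.0, -0.002, 0.007], [-0.002, 1.0, 0.002], [-0.007, 0.002, -1.0]]
contact_force: [10.6, -2.4, -4.4]
finger_gap: 0.0241
grasp_force: 59.4
```

Call:
drive_tool --motion '[0.015,0,0,0,0.03,0,0,0,0.035,0,0,0,0.035,0,0,0,0.035,0,0,0]'

```text
clock: 23.98
tcp_pos: [0.4187, 0.1977, 0.1114]
tool_rot: [[-1.0, -0.001, 0.008], [-0.001, 1.0, 0.003], [-0.008, 0.003, -1.0]]
contact_force: [9.9, -0.9, -3.7]
finger_gap: 0.024
grasp_force: 59.4
```

Call:
drive_tool --motion '[-0.05,0,-0.1,0,-0.1,0,-0.3,0,-0.1,0,-0.5,0,-0.1,0,-0.7,0,-0.1,0,-0.8,0]'

```text
clock: 24.6
tcp_pos: [0.4241, 0.1973, 0.191]
tool_rot: [[-1.0, -0.003, -0.001], [-0.003, 1.0, 0.0], [0.001, 0.0, -1.0]]
contact_force: [0.1, 0.5, -1.1]
finger_gap: 0.024
grasp_force: 59.7
```

Run:
```python
from h import *
import json
s=read_state();print(s["clock"],s["tcp_pos"],s["contact_force"],s["grasp_force"])
c=calibration("wrist");w=capture("wrist");cv2.imwrite("pics/w9.png",w[:,:,::-1]);json.dump({k:np.asarray(v).tolist() for k,v in c.items()},open("w9.json","w"))
sc=capture("scene");cv2.imwrite("pics/s9.png",sc[:,:,::-1])
p=s["tcp_pos"];u=proj("scene",p-[0,0,.03]).astype(int);print(u)
b=cv2.resize(sc[u[1]-50:u[1]+50,u[0]-40:u[0]+40,::-1],(320,400),interpolation=cv2.INTER_CUBIC)
a=cv2.resize(w[100:300,135:375,::-1],(480,400))
cv2.imwrite("pics/m9.png",np.hstack([a,b]))
```

```text
24.6 [0.42411473 0.19731571 0.19101999] [ 0.13728741  0.45717581 -1.06044979] 59.69066083431244
[172 176]
```

View pics/m9.png

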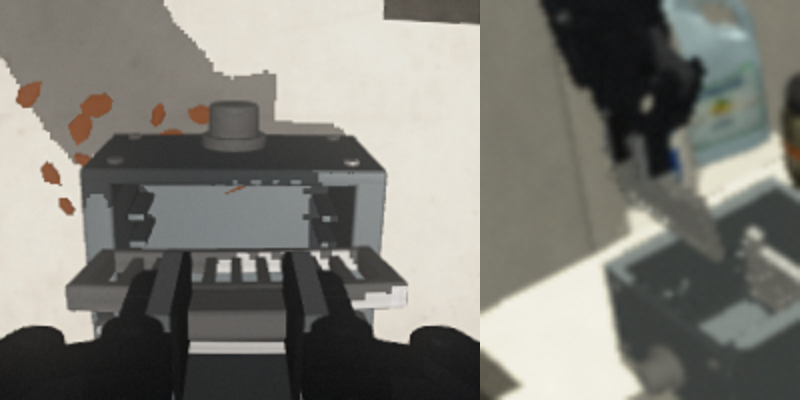

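The screen is held and leaning. Crop corners are the lower edge at (97,250)-(382,250) and the body's upper edge at about (68,285)-(405,285). Next I work out the lean.

Run:
```python
from h import *
import json
from scipy.optimize import least_squares
c={k:np.array(v) for k,v in json.load(open("w9.json")).items()}
A=lambda x,y:(135+x/2,100+y/2)
def pair(a,b):
    (o,d1),(_,d2)=ray("wrist",A(*a),c),ray("wrist",A(*b),c)
    f=lambda t:[*( (d1*t[0]-d2*t[1])[[0,2]]),(abs((d1*t[0]-d2*t[1])[1])-.098)]
    t=least_squares(f,[.2,.2]).x;return o+d1*t[0],o+d2*t[1]
for q in[((97,250),(382,250)),((68,285),(405,285)),((68,308),(405,306))]:print(np.round(pair(*q),4))
T=np.array([.4241,.1973,.191])
for th in(0,10,15,20,25):
    t=np.radians(th);up=np.array([-np.sin(t),0,np.cos(t)]);n=np.array([-np.cos(t),0,-np.sin(t)])
    piv=T+[0,0,.005]  # ~tab height 61-63 mm
    f=lambda h,s,y:proj("wrist",piv+up*(h-.063)+n*.004*s+[0,y,0],c)
    print(th,[((f(h,s,y)-[135,100])*2).round(0).tolist() for h in(0,.05) for s in(1,-1) for y in(-.049,.049)])
```

```text
[[0.4314 0.1499 0.1487]
 [0.4312 0.2479 0.1486]]
[[0.4286 0.1487 0.1823]
 [0.4284 0.2467 0.1822]]
[[0.4347 0.1488 0.185 ]
 [0.434  0.2468 0.1847]]
0 [[100.0, 205.0], [371.0, 205.0], [101.0, 225.0], [369.0, 226.0], [63.0, 259.0], [407.0, 260.0], [66.0, 284.0], [404.0, 285.0]]
10 [[102.0, 233.0], [368.0, 234.0], [103.0, 254.0], [368.0, 255.0], [64.0, 266.0], [406.0, 267.0], [66.0, 293.0], [404.0, 294.0]]
15 [[102.0, 248.0], [368.0, 248.0], [103.0, 269.0], [367.0, 270.0], [65.0, 270.0], [405.0, 270.0], [66.0, 297.0], [404.0, 298.0]]
20 [[103.0, 262.0], [367.0, 263.0], [103.0, 284.0], [367.0, 285.0], [65.0, 273.0], [405.0, 274.0], [65.0, 301.0], [405.0, 302.0]]
25 [[103.0, 277.0], [367.0, 278.0], [103.0, 299.0], [367.0, 299.0], [65.0, 277.0], [405.0, 278.0], [65.0, 305.0], [405.0, 306.0]]
```

Run:
```python
from h import *
im=cv2.imread("pics/w9.png",0)
for x in(172,176,188,194,318,324,330):print(x,im[205:265:1,x].tolist())
```

```text
172 [169, 234, 229, 225, 223, 221, 220, 220, 220, 219, 219, 220, 220, 220, 220, 219, 222, 221, 222, 222, 220, 220, 221, 220, 220, 222, 222, 220, 221, 221, 222, 226, 210, 147, 78, 63, 66, 80, 99, 107, 107, 104, 103, 103, 102, 100, 100, 102, 103, 89, 138, 209, 219, 216, 217, 216, 219, 216, 216, 216]
176 [122, 143, 172, 178, 176, 181, 188, 185, 192, 198, 195, 198, 204, 210, 211, 208, 223, 227, 225, 223, 225, 223, 224, 223, 223, 224, 225, 226, 217, 124, 58, 64, 66, 68, 70, 67, 68, 81, 98, 106, 107, 109, 105, 104, 102, 102, 102, 105, 102, 95, 172, 221, 215, 216, 215, 215, 213, 213, 215, 216]
188 [131, 130, 131, 131, 130, 131, 131, 132, 131, 128, 129, 127, 130, 130, 128, 128, 128, 129, 133, 97, 60, 65, 64, 64, 63, 63, 60, 59, 61, 61, 61, 63, 62, 58, 62, 59, 63, 70, 91, 104, 104, 102, 102, 103, 101, 99, 98, 103, 105, 109, 115, 66, 70, 70, 77, 67, 41, 31, 29, 31]
194 [54, 54, 54, 54, 56, 53, 56, 55, 54, 55, 55, 54, 55, 55, 53, 55, 54, 55, 53, 57, 71, 92, 106, 104, 108, 102, 102, 100, 105, 106, 107, 75, 51, 53, 56, 58, 60, 67, 93, 99, 104, 104, 100, 102, 99, 97, 98, 102, 106, 110, 91, 74, 77,
[... 195 characters left out ...]
 75, 98, 101, 102, 100, 170, 218, 211, 209, 206, 206, 212, 216, 136, 127, 129, 130, 124, 110, 74, 32, 26, 30, 34]
324 [141, 140, 140, 140, 140, 138, 139, 139, 141, 141, 141, 140, 137, 133, 132, 131, 127, 124, 120, 120, 119, 128, 108, 76, 63, 66, 65, 66, 68, 66, 66, 64, 63, 65, 68, 67, 82, 103, 105, 102, 97, 188, 213, 207, 205, 207, 207, 212, 203, 164, 222, 221, 220, 219, 219, 217, 218, 216, 216, 216]
330 [224, 223, 224, 224, 224, 224, 223, 222, 224, 224, 223, 224, 225, 223, 225, 224, 223, 221, 222, 223, 224, 221, 222, 223, 224, 225, 227, 217, 117, 58, 66, 66, 67, 68, 67, 68, 89, 101, 107, 116, 118, 123, 212, 208, 209, 210, 215, 215, 204, 214, 222, 219, 220, 219, 217, 218, 217, 216, 215, 216]
```

Call:
drive_tool --motion '[-0.05,0,0.1,0,-0.1,0,0.3,0,-0.1,0,0.5,0,-0.1,0,0.7,0,-0.1,0,0.8,0]'

```text
clock: 25.32
tcp_pos: [0.4335, 0.1964, 0.1081]
tool_rot: [[-1.0, -0.003, -0.003], [-0.003, 1.0, -0.002], [0.003, -0.002, -1.0]]
contact_force: [0.3, -0.2, -0.2]
finger_gap: 0.0243
grasp_force: 59.7
```

Call:
drive_tool --motion '[0.05,0,0,0,0.1,0,0,0,0.12,0,0,0,0.14,0,0,0,0.16,0,0,0]'

```text
clock: 25.95
tcp_pos: [0.4204, 0.1975, 0.111]
tool_rot: [[-1.0, -0.002, 0.004], [-0.002, 1.0, 0.001], [-0.004, 0.001, -1.0]]
contact_force: [5.7, 0.9, -2.4]
finger_gap: 0.0243
grasp_force: 59.5
```

Call:
drive_tool --motion '[0.02,0,0,0,0.04,0,0,0,0.06,0,0,0,0.08,0,0,0,0.08,0,0,0]'

```text
clock: 26.58
tcp_pos: [0.4147, 0.1977, 0.1115]
tool_rot: [[-1.0, -0.001, 0.008], [-0.001, 1.0, 0.003], [-0.008, 0.003, -1.0]]
contact_force: [8.9, -0.7, -2.2]
finger_gap: 0.0239
grasp_force: 59.0
```

Call:
drive_tool --motion '[-0.08,0,-0.1,0,-0.1,0,-0.3,0,-0.1,0,-0.5,0,-0.1,0,-0.7,0,-0.1,0,-0.8,0]'

```text
clock: 27.2
tcp_pos: [0.4204, 0.1973, 0.1913]
tool_rot: [[-1.0, -0.003, -0.0], [-0.003, 1.0, 0.0], [0.0, 0.0, -1.0]]
contact_force: [-0.5, -0.5, -1.2]
finger_gap: 0.0241
grasp_force: 59.5
```

```bash
cat > tilt.py <<'E'
from h import *
from scipy.optimize import least_squares
def solve(rows_,c,T,lr):
    "rows_: near-face bottom edge, near-face body top edge, rear body top edge at column of screen left end; lr: columns of body's ends at rear top"
    def pts(v):
        dx,dz,th=v;up=np.array([-np.sin(th),0,np.cos(th)]);n=np.array([-np.cos(th),0,-np.sin(th)])
        P=lambda h,s,y:proj("wrist",T+[dx,0,.005+dz]+up*(h-.063)+n*.004*s+[0,y,0],c)
        return [(P(0,1,-.049)+P(0,1,.049))/2,(P(.05,1,-.049)+P(.05,1,.049))/2,(P(.05,-1,-.049)+P(.05,-1,.049))/2],P(.05,-1,.049)[0]-P(.05,-1,-.049)[0]
    def f(v):
        p,w=pts(v);return [p[i][1]-rows_[i] for i in range(3)]+[w-lr]
    r=least_squares(f,[0,0,.2],x_scale=[.01,.01,.1]);return r.x[:2],np.degrees(r.x[2]),r.fun
E
python3 - <<'E'
from tilt import *
import json
c={k:np.array(v) for k,v in json.load(open("w9.json")).items()}
print(solve([223.3,242,254],c,np.array([.4241,.1973,.191]),169))
s=read_state();print(s["clock"],s["tcp_pos"],s["grasp_force"])
c=calibration("wrist");w=capture("wrist");cv2.imwrite("pics/w10.png",w[:,:,::-1]);json.dump({k:np.asarray(v).tolist() for k,v in c.items()},open("w10.json","w"))
im=cv2.cvtColor(w,7)
for x in(172,176,182,188,194,318,324,330):print(x,im[205:275:1,x].tolist())
E
```

```text
(array([0.00445725, 0.00162906]), np.float64(10.039133110736367), array([-0.03316567, -0.57531751,  0.6106763 , -0.05038546]))
27.2 [0.42043045 0.19728374 0.19126663] 59.47121858596802
172 [233, 216, 134, 132, 175, 227, 224, 223, 222, 221, 221, 223, 222, 219, 219, 220, 221, 221, 223, 223, 222, 222, 222, 221, 221, 221, 221, 221, 223, 222, 220, 221, 222, 221, 222, 223, 227, 209, 110, 62, 61, 83, 100, 109, 106, 104, 102, 102, 100, 102, 105, 107, 109, 94, 171, 223, 218, 219, 218, 215, 216, 216, 216, 217, 218, 224, 103, 23, 31, 32]
176 [145, 178, 176, 178, 185, 184, 192, 199, 198, 195, 195, 203, 210, 207, 220, 225, 224, 225, 226, 227, 224, 224, 224, 224, 225, 224, 223, 222, 223, 223, 223, 223, 225, 230, 184, 69, 59, 63, 67, 63, 63, 83, 102, 111, 109, 109, 105, 105, 103, 102, 101, 108, 108, 95, 156, 218, 219, 215, 216, 213, 213, 216, 216, 218, 222, 209, 49, 27, 31, 33]
182 [128, 125, 128, 127, 127, 127, 127, 127, 127, 126, 128, 128, 126, 127, 126, 127, 125, 127, 126, 126, 126, 126, 127, 126, 127, 127, 126, 127, 128, 113, 66, 63, 60, 63, 65, 66, 63, 64, 64, 62, 62, 79, 99, 109, 108, 105, 10
[... 1040 characters left out ...]
4, 29, 30, 29, 31]
324 [141, 141, 139, 140, 141, 139, 140, 140, 144, 143, 141, 139, 138, 139, 133, 132, 129, 124, 123, 125, 118, 123, 124, 121, 155, 156, 156, 173, 173, 92, 61, 63, 67, 66, 67, 65, 64, 63, 65, 68, 83, 186, 209, 209, 209, 208, 208, 206, 208, 209, 215, 217, 196, 195, 222, 221, 218, 219, 218, 219, 217, 217, 221, 219, 167, 36, 31, 31, 32, 28]
330 [225, 226, 226, 225, 225, 226, 224, 224, 225, 223, 224, 224, 224, 225, 225, 224, 225, 224, 222, 223, 224, 224, 224, 225, 225, 224, 225, 224, 224, 225, 224, 226, 228, 193, 79, 64, 66, 67, 65, 71, 87, 207, 209, 207, 211, 217, 218, 217, 215, 221, 223, 219, 179, 208, 223, 220, 219, 220, 218, 219, 218, 217, 215, 215, 219, 198, 50, 30, 33, 33]
```

Run:
```python
from tilt import *
import json
c={k:np.array(v) for k,v in json.load(open("w10.json")).items()}
T=np.array([.4204,.1973,.1913])
for r in([230.3,245.7,258],[231.5,245.7,258],[229.5,245.7,258]):print(solve(r,c,T,169))
```

```text
(array([0.00581875, 0.00210038]), np.float64(13.533517674757412), array([-0.02364859, -0.50361697,  0.52927734, -0.04330239]))
(array([0.00562151, 0.00197667]), np.float64(14.577411253795141), array([-0.02277619, -0.53027535,  0.55516043, -0.04531356]))
(array([0.00595093, 0.00218058]), np.float64(12.836673802756346), array([-0.02406228, -0.48466389,  0.51066813, -0.0418501 ]))
```

Call:
drive_tool --motion '[-0.05,0,0.1,0,-0.05,0,0.3,0,-0.05,0,0.5,0,-0.05,0,0.63,0,-0.05,0,0.63,0]'

```text
clock: 27.88
tcp_pos: [0.4247, 0.1965, 0.1258]
tool_rot: [[-1.0, -0.003, -0.003], [-0.003, 1.0, -0.002], [0.003, -0.002, -1.0]]
contact_force: [-0.3, 0.1, -0.6]
finger_gap: 0.0237
grasp_force: 59.5
```

Call:
drive_tool --motion '[0.05,0,0,0,0.08,0,0,0,0.11,0,0,0,0.13,0,0,0,0.15,0,0,0]'

```text
clock: 28.5
tcp_pos: [0.4118, 0.1974, 0.1278]
tool_rot: [[-1.0, -0.002, 0.003], [-0.002, 1.0, 0.001], [-0.003, 0.001, -1.0]]
contact_force: [4.1, 0.2, -2.0]
finger_gap: 0.0238
grasp_force: 59.3
```

Call:
drive_tool --motion '[0.02,0,0,0,0.04,0,0,0,0.06,0,0,0,0.08,0,0,0,0.09,0,0,0]'

```text
clock: 29.12
tcp_pos: [0.4044, 0.1976, 0.1281]
tool_rot: [[-1.0, -0.003, 0.005], [-0.003, 1.0, 0.002], [-0.005, 0.002, -1.0]]
contact_force: [8.1, -0.4, -1.7]
finger_gap: 0.0241
grasp_force: 58.9
```

Call:
drive_tool --motion '[-0.08,0,-0.1,0,-0.1,0,-0.3,0,-0.1,0,-0.5,0,-0.1,0,-0.63,0,-0.1,0,-0.63,0]'

```text
clock: 29.75
tcp_pos: [0.4118, 0.1973, 0.191]
tool_rot: [[-1.0, -0.003, 0.001], [-0.003, 1.0, 0.001], [-0.001, 0.001, -1.0]]
contact_force: [-0.3, -0.8, -2.1]
finger_gap: 0.0239
grasp_force: 59.2
```

Run:
```python
from h import *
import json
s=read_state();print(s["clock"],s["tcp_pos"],s["grasp_force"])
c=calibration("wrist");w=capture("wrist");cv2.imwrite("pics/w11.png",w[:,:,::-1]);json.dump({k:np.asarray(v).tolist() for k,v in c.items()},open("w11.json","w"))
im=cv2.cvtColor(w,7)
for x in(172,176,182,188,194,200,318,324,330):print(x,im[220:280:1,x].tolist())
for y in (250,253,256):print(y,im[y,160:175].tolist(),im[y,330:350].tolist())
```

```text
29.75 [0.41176955 0.19733262 0.19097345] 59.237608909606934
172 [225, 224, 224, 225, 224, 221, 222, 222, 221, 222, 224, 224, 225, 223, 223, 223, 223, 224, 224, 224, 224, 224, 225, 226, 224, 229, 218, 50, 60, 79, 102, 110, 108, 108, 103, 106, 103, 103, 106, 108, 104, 99, 151, 226, 220, 218, 220, 219, 220, 223, 226, 104, 25, 34, 33, 32, 33, 32, 30, 30]
176 [212, 224, 227, 228, 227, 225, 225, 227, 225, 227, 227, 226, 225, 224, 224, 225, 224, 223, 222, 223, 223, 225, 228, 213, 126, 65, 61, 65, 65, 82, 103, 113, 108, 107, 108, 106, 108, 108, 110, 110, 108, 99, 160, 226, 221, 218, 218, 218, 218, 221, 208, 47, 29, 32, 32, 30, 33, 30, 32, 29]
182 [127, 128, 127, 129, 130, 129, 128, 128, 129, 130, 128, 128, 127, 128, 129, 127, 127, 128, 129, 128, 104, 61, 65, 63, 63, 66, 63, 63, 62, 79, 100, 112, 111, 111, 108, 104, 104, 104, 107, 106, 109, 108, 94, 114, 110, 105, 122, 117, 124, 109, 24, 29, 32, 32, 34, 29, 31, 30, 30, 28]
188 [132, 134, 131, 132, 130, 131, 129, 132, 130, 130, 132, 130, 131, 129, 127, 132, 134, 91, 60, 63, 63, 60, 62, 60, 63, 64, 67, 66, 64, 74, 96, 108, 110, 109, 105, 106, 1
[... 1298 characters left out ...]
, 63, 60, 101, 168, 211, 208, 217, 214, 216, 212, 210, 214, 217, 219, 218, 180, 224, 222, 221, 222, 221, 221, 222, 225, 202, 49, 26, 32, 32, 29, 32, 30, 28, 27]
250 [219, 217, 217, 217, 218, 218, 220, 224, 149, 97, 100, 101, 102, 104, 100] [211, 222, 212, 204, 214, 214, 201, 190, 170, 227, 226, 225, 224, 226, 226, 226, 225, 225, 225, 226]
253 [220, 220, 220, 222, 220, 221, 221, 227, 163, 99, 107, 106, 108, 107, 106] [214, 220, 218, 223, 226, 220, 206, 194, 184, 227, 224, 224, 222, 225, 225, 225, 223, 224, 224, 225]
256 [220, 221, 221, 220, 221, 222, 222, 228, 185, 95, 102, 104, 103, 104, 107] [210, 212, 212, 229, 228, 222, 212, 185, 209, 224, 220, 221, 222, 222, 222, 222, 223, 224, 224, 225]
```

Run:
```python
from tilt import *
import json
c={k:np.array(v) for k,v in json.load(open("w11.json")).items()}
T=np.array([.4118,.1973,.191])
for r in([236.8,249.1,261.4],[237.8,249.1,261.4],[236,249.1,261.4]):print(solve(r,c,T,170))
```

```text
(array([0.00642238, 0.0034631 ]), np.float64(16.96463785042544), array([-0.02193615, -0.60197829,  0.62642875, -0.05089036]))
(array([0.00626275, 0.00334994]), np.float64(17.828199533537042), array([-0.0205607 , -0.6196886 ,  0.64282886, -0.05214353]))
(array([0.00655079, 0.00355166]), np.float64(16.273149958143698), array([-0.02292068, -0.58674202,  0.61212013, -0.04979329]))
```

Run:
```python
from h import *
im=cv2.imread("pics/s1.png",0)
print("scene x310..358 y122..166")
for y in range(122,168):print(y,''.join(' .:-=+*#%@'[9-min(9,int(v)//14)] for v in im[y,310:358]))
print("foot x300..340 y228..260")
for y in range(230,260):print(y,''.join(' .:-=+*#%@'[9-min(9,int(v)//18)] for v in im[y,300:342]))
t=cv2.imread("pics/top0.png",0)
print("top x274..312 y118..172")
for y in range(118,172):print(y,''.join(' .:-=+*#%@'[9-min(9,int(v)//14)] for v in t[y,270:312]))
print(plane("scene",(320,244.7),.008),plane("scene",(320.9,152.9),.2946),plane("scene",(334.3,145.5),.31))
```

```text
scene x310..358 y122..166
122 +==-::::.................                       
123 ***+=-:::....................                   
124 ****+=-:::.....................                 
125 ****=----:......................                
126 *#*==-----::::.........::-::::......            
127 #*+=---------:::......:-+***=::......           
128 *+==-----------:::..::=*#%%%#+-:.......         
129 +=====------------::-+*#%%%%##+-::.........     
130 ===================+*#%%%%%%%%#*=-:......:..    
131 --==============++##%%%%%%%%%%%##+-:..........  
132 -----=========+**#%%%%%%%%%%%%%%#*+-:...........
133 -----========+###%%%%%%%%%%%%%%%##*+-::::::.....
134 -----======++#%%%%%%%%%%%%%%%%%%%%##***+=::::...
135 ----=====++##%%%%%%%%%%%%%%%%%%%##%##%##+-:.....
136 ----====+##%%%%%%%%%%%%%#%%%%%%%%#%%##%%#=:.....
137 ------=+#%%%%%%%%%%%%%%%%%%%%%#%#######%#+:.....
138 ...   :+%%%%%%%%%%%%%%%%%%%%%%##%###%%%%#+:.....
139        +%%%%%%%%%%#%%%%%%%%%%%%#%##%%%%%%*=:....
140       -*%%%%%%%%%%%%%%%#%##%%%#%%%%%%%%%%#+-:...
141     -+*#%%%%%%%%%%%%%%%#%%%%%%#%%%%%%%%@%#+--:::
142   .:+###%@
[... 4774 characters left out ...]
****=:                
160     :----------=+******+-                 
161      -----------=++****=.                 
162      :-----------=+***+-                  
163      .------------=+*+-                   
164       :-----------+**=.                   
165        :----------+*+-                    
166         .--------=+=.                     
167           -=====--:                       
168             ..                            
169                                           
170                                    ::     
171                                   .-:     
[ 0.62889238 -0.12901071  0.008     ] [ 0.60469812 -0.11157249  0.2946    ] [ 0.62765147 -0.12728231  0.31      ]
```

Run:
```python
from h import *
fs=plane("scene",(319.8,244.7),.008);ft=plane("top",(284.7,156.3),.01);print(fs,ft)
F=(fs+ft)/2
def frame(yaw):
    y=np.radians(yaw);a=np.radians(20)
    fwd=np.array([-np.cos(y)*np.cos(a),-np.sin(y)*np.cos(a),-np.sin(a)]);lat=np.array([-np.sin(y),np.cos(y),0]);up=np.cross(-fwd,lat)
    return fwd,lat,up
for yaw in(-12,-18,-24,-30):
    fwd,lat,up=frame(yaw);H=np.array([F[0],F[1],.31]);L=H+.045*fwd
    circ=[L+.019*(np.cos(t)*lat+np.sin(t)*up) for t in np.linspace(0,6.28,60)]
    o=[yaw,L.round(3)]
    for n in("scene","top"):
        p=np.array([proj(n,q) for q in circ]);o+=[n,p.min(0).round(1),p.max(0).round(1),p[p[:,1].argmax()].round(1)]
        o+=[{(i,j,k):proj(n,H+.022*i*fwd+.028*j*lat+.028*k*up).round(1).tolist() for i in(-1,1) for j in(-1,1) for k in((1,-1) if n=="scene" else (1,))}]
    print(*o,sep='\n ')
```

```text
[ 0.62852315 -0.1286439   0.008     ] [ 0.63555815 -0.1251583   0.01      ]
-12
 [ 0.591 -0.118  0.295]
 scene
 [313.3 149.2]
 [325.4 164.2]
 [324.  164.2]
 {(-1, -1, 1): [351.0, 135.1], (-1, -1, -1): [353.7, 154.0], (-1, 1, 1): [332.6, 123.6], (-1, 1, -1): [336.0, 142.3], (1, -1, 1): [334.7, 147.3], (1, -1, -1): [338.2, 165.8], (1, 1, 1): [316.8, 135.1], (1, 1, -1): [321.1, 153.4]}
 top
 [282.5 151.7]
 [297.5 155.8]
 [295.9 155.8]
 {(-1, -1, 1): [308.1, 130.8], (-1, 1, 1): [285.0, 125.7], (1, -1, 1): [303.7, 148.8], (1, 1, 1): [280.9, 143.8]}
-18
 [ 0.592 -0.114  0.295]
 scene
 [312.7 147.9]
 [323.4 163.4]
 [322.4 163.4]
 {(-1, -1, 1): [350.2, 135.7], (-1, -1, -1): [353.6, 155.1], (-1, 1, 1): [334.0, 123.5], (-1, 1, -1): [338.0, 142.6], (1, -1, 1): [332.5, 147.0], (1, -1, -1): [336.8, 165.9], (1, 1, 1): [317.0, 134.1], (1, 1, -1): [321.8, 152.8]}
 top
 [281.  150.6]
 [295.5 155.9]
 [294.7 155.9]
 {(-1, -1, 1): [308.3, 132.1], (-1, 1, 1): [285.8, 124.7], (1, -1, 1): [302.1, 149.6], (1, 1, 1): [280.0, 142.3]}
-24
 [ 0.593 -0.11   0.295]
 scene
 [312.3 146.6]
 [321.5 162.6]
 [321.  162
[... 171 characters left out ...]
165.9], (1, 1, 1): [317.4, 133.1], (1, 1, -1): [322.7, 152.3]}
 top
 [279.6 149.3]
 [293.6 155.9]
 [293.  155.9]
 {(-1, -1, 1): [308.3, 133.4], (-1, 1, 1): [286.7, 123.7], (1, -1, 1): [300.4, 150.2], (1, 1, 1): [279.2, 140.7]}
-30
 [ 0.595 -0.106  0.295]
 scene
 [312.2 145.3]
 [319.9 161.7]
 [319.7 161.7]
 {(-1, -1, 1): [348.3, 136.8], (-1, -1, -1): [352.8, 157.2], (-1, 1, 1): [336.9, 123.5], (-1, 1, -1): [341.7, 143.5], (1, -1, 1): [328.4, 145.9], (1, -1, -1): [333.8, 165.9], (1, 1, 1): [318.0, 132.2], (1, 1, -1): [323.6, 151.8]}
 top
 [278.4 147.9]
 [291.7 155.7]
 [291.2 155.7]
 {(-1, -1, 1): [308.2, 134.7], (-1, 1, 1): [287.7, 122.9], (1, -1, 1): [298.7, 150.7], (1, 1, 1): [278.6, 139.0]}
```

Run:
```python
from h import *
from scipy.optimize import least_squares
def frame(yaw):
    y=np.radians(yaw);a=np.radians(20)
    fwd=np.array([-np.cos(y)*np.cos(a),-np.sin(y)*np.cos(a),-np.sin(a)]);lat=np.array([-np.sin(y),np.cos(y),0]);return fwd,lat,np.cross(-fwd,lat)
# observed corners in the scene picture and top picture (i fwd, j lat, k up)
obs=[("scene",(-1,1,1),(336.5,126.3)),("scene",(-1,-1,1),(350,134)),("scene",(1,-1,-1),(334,163)),("scene",(1,1,1),(316.8,137.2)),("scene",(-1,-1,-1),(353.5,151)),
("top",(-1,1,1),(285,123.3)),("top",(-1,-1,1),(306.8,129.5)),("top",(1,1,1),(280,142.5)),("top",(1,-1,1),(300,149))]
for hx,hz in((.028,.022),(.022,.028)):
    def f(v):
        fwd,lat,up=frame(v[3]*10);H=v[:3]
        return np.concatenate([proj(n,H+hx*i*fwd+.028*j*lat+hz*k*up)-p for n,(i,j,k),p in obs])
    r=least_squares(f,[.63,-.127,.31,-2],loss="soft_l1",x_scale=[.01,.01,.01,1]);fwd,lat,up=frame(r.x[3]*10)
    L=r.x[:3]+.045*fwd
    print(hx,r.x,r.cost,r.fun.reshape(-1,2).round(1).tolist(),"lens",L,"view",L+.1*fwd,"tip",proj("scene",L-.019*up))
```

```text
0.028 [ 0.63496422 -0.12334343  0.30905492 -1.73620007] 12.264220542959963 [[-0.6, -2.8], [2.3, 1.5], [-0.4, 1.6], [-2.1, -0.2], [1.4, -0.3], [0.1, -2.3], [0.7, -1.4], [-2.1, 0.9], [-0.1, 1.4]] lens [ 0.59460467 -0.11072491  0.29366401] view [ 0.5049168  -0.08268374  0.259462  ] tip [319.2388392  161.14449422]
0.022 [ 0.63474257 -0.12414731  0.31071865 -1.69726154] 15.791645641525458 [[-3.0, -4.0], [0.1, 0.3], [2.8, 1.6], [-0.1, -4.2], [-0.1, 2.6], [-0.4, 0.3], [0.3, 1.1], [-1.0, -1.2], [1.3, -0.7]] lens [ 0.5942982  -0.11180336  0.29532774] view [ 0.50442183 -0.08437236  0.26112573] tip [319.6191574  160.75333766]
```

The lens is near (0.595, -0.111, 0.294), with the camera yawed about -17°. That puts the view point at (0.505, -0.083, 0.260) and the target TCP at about (0.488, -0.078, 0.288) with a yaw of +0.048 turn.

Call:
drive_tool --motion '[0,-0.05,-0.2,0,0,-0.2,-0.4,0,0,-0.4,-0.6,0,0,-0.6,-0.8,0,0,-0.75,-0.97,0]'

```text
clock: 30.42
tcp_pos: [0.4112, 0.1211, 0.2871]
tool_rot: [[-1.0, -0.002, -0.002], [-0.002, 1.0, -0.001], [0.002, -0.001, -1.0]]
contact_force: [0.2, -0.2, -1.7]
finger_gap: 0.0239
grasp_force: 59.2
```

Call:
drive_tool --motion '[0,-0.2,0,0,0,-0.4,0,0,0,-0.6,0,0,0,-0.8,0,0,0,-1,0,0]'

```text
clock: 31.05
tcp_pos: [0.4113, 0.0214, 0.2863]
tool_rot: [[-1.0, -0.003, -0.002], [-0.003, 1.0, -0.0], [0.002, -0.0, -1.0]]
contact_force: [0.8, -0.7, -1.1]
finger_gap: 0.0241
grasp_force: 59.2
```

Call:
drive_tool --motion '[0,-0.2,0,0.01,0,-0.4,0,0.02,0,-0.6,0,0.03,0,-0.8,0,0.04,0,-0.95,0,0.048]'

```text
clock: 31.68
tcp_pos: [0.4123, -0.0743, 0.2873]
tool_rot: [[-0.954, 0.299, 0.0], [0.299, 0.954, -0.0], [-0.0, -0.0, -1.0]]
contact_force: [-0.0, -0.4, -0.9]
finger_gap: 0.024
grasp_force: 59.2
```

Run:
```python
from h import *
s=read_state();print(s["clock"],s["tcp_pos"],s["tool_rot"].round(3),s["grasp_force"],rows([.488,-.078,.288],162.8))
```

```text
31.675 [ 0.41231829 -0.07427777  0.28731682] [[-0.954  0.299  0.   ]
 [ 0.299  0.954 -0.   ]
 [-0.    -0.    -1.   ]] 59.20772194862366 (array([-0.733,  0.191, -0.007]), np.float64(-0.0005))
```

Call:
drive_tool --motion '[-0.15,0.04,0,0,-0.3,0.08,0,0,-0.5,0.13,0,0,-0.65,0.17,0,0,-0.73,0.19,0,0]'

```text
clock: 32.3
tcp_pos: [0.4888, -0.0758, 0.287]
tool_rot: [[-0.956, 0.294, -0.0], [0.294, 0.956, -0.0], [0.0, -0.0, -1.0]]
contact_force: [-0.2, 0.1, -1.2]
finger_gap: 0.024
grasp_force: 59.2
```

Call:
drive_tool --motion '[0,0,0,0,0,0,0,0,0,0,0,0,0,0,0,0,0,0,0,0]'

```text
clock: 32.92
tcp_pos: [0.4876, -0.0762, 0.2874]
tool_rot: [[-0.956, 0.295, 0.0], [0.295, 0.956, 0.0], [-0.0, 0.0, -1.0]]
contact_force: [1.0, -0.2, -0.8]
finger_gap: 0.0243
grasp_force: 59.2
```

Run:
```python
from h import *
import json
s=read_state();print(s["clock"],s["tcp_pos"],s["grasp_force"],s["contact_force"])
c=calibration("wrist");w=capture("wrist");cv2.imwrite("pics/w12.png",w[:,:,::-1]);json.dump({k:np.asarray(v).tolist() for k,v in c.items()},open("w12.json","w"))
im=cv2.cvtColor(w,7)
for x in(172,176,182,188,192,318,324,330):print(x,im[220:275,x].tolist())
sc=capture("scene");cv2.imwrite("pics/s12.png",sc[:,:,::-1]);g=cv2.cvtColor(sc,7)
t=np.radians(17);b=np.array([.955,-.298,0]);T=s["tcp_pos"];M=T+.0175*b-[0,0,.0278];print(M)
up=np.array([0,0,np.cos(t)])-np.sin(t)*b;lat=np.array([.298,.955,0])
print([proj("scene",M+lat*.049*i+up*.025*j).round(1).tolist() for i in(-1,1) for j in(-1,1)])
u,v=proj("scene",M).astype(int)
print(u-34,v-28)
for y in range(v-28,v+24):print(y,''.join(' .:-=+*#%@'[9-min(9,int(q)//18)] for q in g[y,u-34:u+34]))
# board / cover check in top picture after release (t2) 
t2=cv2.imread("pics/t2.png");print(proj("top",[.508,-.277,.02]))
```

```text
32.925 [ 0.48761379 -0.07620032  0.28737908] 59.19709503650665 [ 1.02271626 -0.22417272 -0.80281823]
172 [215, 214, 216, 215, 215, 215, 216, 213, 215, 214, 214, 216, 213, 216, 215, 213, 214, 214, 213, 214, 215, 214, 215, 213, 216, 219, 204, 75, 58, 76, 91, 98, 97, 97, 94, 94, 94, 94, 95, 94, 93, 90, 133, 202, 198, 194, 195, 194, 194, 197, 204, 93, 27, 30, 30]
176 [215, 216, 214, 214, 215, 215, 215, 215, 214, 214, 214, 214, 213, 215, 214, 215, 214, 214, 214, 213, 215, 215, 217, 224, 133, 59, 57, 59, 58, 74, 92, 102, 100, 97, 98, 95, 97, 99, 99, 97, 98, 91, 141, 202, 197, 197, 198, 195, 198, 197, 182, 43, 25, 31, 29]
182 [98, 97, 94, 93, 128, 170, 216, 222, 219, 217, 216, 215, 213, 214, 215, 214, 213, 213, 215, 217, 169, 49, 57, 58, 60, 57, 60, 59, 59, 73, 90, 100, 99, 100, 98, 96, 94, 93, 94, 97, 97, 93, 124, 196, 198, 196, 194, 199, 197, 142, 21, 28, 29, 29, 29]
188 [103, 106, 115, 118, 120, 116, 109, 108, 106, 110, 116, 118, 118, 120, 113, 113, 111, 72, 55, 59, 58, 59, 59, 57, 59, 54, 60, 58, 58, 68, 86, 100, 99, 100, 94, 95, 93, 94, 94, 97, 86, 45, 30, 33, 34, 32, 33, 32, 29, 30, 3
[... 4248 characters left out ...]
:..           :
194                              :=--:.      :===++==-::::::.        .--
195                               -=--::... .:-==++===-------:.     :-==
196                               -===-::::::::-==++===---====--:::-====
197                               -=====----:::-===+====================
198                              .=========-----========================
199                              :----========---==+===================-
200                           .::--::::-===========++==================-
201                         .::.   ...:---========+++===================
202                       ..           .:--=======++*+================++
[332.53073533 195.96016739]
```

Run:
```python
from h import *
t=capture("top");cv2.imwrite("pics/t12.png",t[:,:,::-1])
h=cv2.cvtColor(t,cv2.COLOR_RGB2HSV)
for im,n in((h,"now"),(cv2.cvtColor(cv2.imread("pics/t2.png"),cv2.COLOR_BGR2HSV),"t2")):
    print(n)
    for y in range(166,228,3):print(''.join('W' if q[1]<50 and q[2]>140 else 'b' if 4<q[0]<23 and q[1]>80 and q[2]>60 else 'g' if q[1]<60 else '.' for q in im[y,290:378:2]))
s=read_state();print(s["grasp_force"],s["joint_vel"].round(3),s["clock"])
```

```text
now
...........gWWWWWWWWWWWWWWWWWWWWWWWWWWWWgggg
...........gbbb.WWWWWWWWWWWWWWWWWWWWWWWWgggg
...........gWggg.gggWWWWWWWWWWWWWWWWWWWWgggg
...........gWWWWWWWWWWWWWWWWWWWWWWWWWWWWgggg
...........WWWWWWWWWWWWWWWWWWWWW.bbbbgWWWggg
...........WWWWWWWWWWWWWWWWWWWWW.bbbbbbbgggg
...........WWWWWWWWWWWWWWWWWWWWWWbbbbbbbbggg
...........WWWWWWWWWWWWWWWWWWWWWWbbbbbbbbggg
..........gWWWWWWWWWWWWWWWWWWWWWWbbbbbbb.ggg
..........gWWWWWWWWWWWWWWWWWWWWWWbbbbbbbgggg
..........W.gWWWWWWWWWWWWWWWWWWb.bbbbbb.Wggg
..........gWWWWWWWWWWWWWWWWWWWWWWbbbbbbWWggg
.......g..gWWWWWWWWWWWWWWWWWWWWWWbbbbbbWWggg
.......g...WWWWWWWWWWWWWWWWWWWWWWbbbbbbWWggg
.........gbWWWWWWWWWWWWWWWWWWWWWWbbbbb.WWggg
.........gbWWWWWWWWWWWWWWWWWWWWWWbbbbbWWWggg
.........gbWWWWWWWWWWWWWWWWWWWWWWbbbbbWWWgWg
.........gWWWWWWWWWWWWWWWWWWWWWWWbbbbbWWWggW
........gWWWWWWWWWWWWWW.bbbbbbbbbbbbbWWWWggg
........gWWWWWWWWWWWWWWWWWWWWWW.bbbbWWWWWggg
.......gWWWWWWWWWWWWWWWWWWWWWWWWWWWWWWWWWggg
t2
gWWWWWWWWWWWWWWWWWWWWWWWWWWWWWWWWWWWWWWWgggg
WWWWWWWWbbbbbbb.WWWWWWWWWWWWWWWWWWWWWWgg.ggg
WWWWWWWbbbbWWgg...ggWWWWWWWWWWWWWWWWWg.....g
WWWWWWgbbbbWW
[... 172 characters left out ...]
bbbbbbWWWWWWWWWWWWWWWWWWWgg............
WWWWWbbbbbbWWWWWWWWWWWWWWWWWgg..............
WWWWWbbbbbbWWWWWWWWWWWWWWWg.................
WWWW.bbbbbb.gWWWWWWWWWWWg...g...............
WWWWbbbbbbbWWWWWWWWWWWWg....................
WWWWbbbbbbbWWWggWWgggggg....................
WWWgbbbbbbbWgggggggggggg....................
WWWWbbbbbbbWgggggggggggg....................
WWWWWbbbbbbWgggggggggggg....................
bWWWWWWWW.bWWWWWWWWggggg....................
b.WWWWWWWWWWWWWWWWWWWWWg....................
bbgWWWWWWWWWWWWWWWWWWggg....................
bb.WWWWWWWWWWWWWWWWWWWgg....................
b.WWWWWWWWWWWWWWWWWWWWWgg...................
59.19731140136719 [-0.001  0.001 -0.001 -0.002  0.001 -0.001  0.001] 33.075
```

```bash
python3 -c "
from station import *
print(sign_off())"
```

```text
the job is handed in; nothing more can be done
None
```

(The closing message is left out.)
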